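Load the wax-bar flattening jig

TASK

Set the fresh wax bars to flatten in the three-pocket jig: lay each of the two or three bars that lie round the jig squarely on the floor of a pocket of its own, lay a plywood slip flat on it so the wax cannot stick, and set a press weight on the slip, handle up, with each part fully down between the corner angles. Take the slips one at a time from the top of the stack in the rack, sliding each out forwards from under the keeper bar and leaving those below as they lie; a pocket, slip or weight that is not needed can be left. Do not knock the other things on the bench about.

Things in the scene. Friction and masses are not known exactly. Their poses are not given: they have to be found in the camera images.
- pocket1 (a point): Left-hand pocket of the flattening jig (fixed): centre of its steel floor, 17 mm above the bench. x along the pocket's length (96 mm), y across its width (56 mm), z up. Pockets lie side by side along y, 98 mm between centres, on a plywood board 130 x 292 mm whose top is 2 mm below the pocket floors.
- pocket2 (a point): Middle pocket of the jig: centre of its floor, as pocket1. At each corner of a pocket stands an aluminium angle, 45 mm tall above the floor, 3 mm thick, its legs along 15 mm of the long and of the short side; lips flared outward add 7 mm of height. The middle 66 mm of each long side is open for fingers.
- pocket3 (a point): Right-hand pocket of the jig: centre of its floor, axes and sizes as pocket1
- bar1_center (a point): Loose raw wax bar, 92 mm long, 52 mm wide, 26 mm thick, 0.10 to 0.17 kg, lying flat; this point is its centre, 13 mm above its underside. Its own y runs along the length, x across the width, z up. Two or three bars are present; an absent one reads None.
- bar2_center (a point): another wax bar, as bar1, or None
- bar3_center (a point): another wax bar, as bar1, or None
- rack_home (a point): Slip rack (fixed): centre of its floor under the slips, 12 mm above the bench. x points to the rack's back, z up. Behind x = 24 mm the slips lie between cheeks 60 mm apart, back wall at x = 51 mm; a keeper bar spans x = 28 to 46 mm, underside 42 mm above the floor (6 mm over the full stack). Ahead of x = 24 mm sides, front and top are open; slips come out to -x.
- slip1_center (a point): Loose plywood slip, 92 x 52 x 9 mm, 30 g; this point is its centre, 4.5 mm above its underside. x along its length, y across its width, z up. The four slips start stacked in the rack; stack order from the bottom: slip1, slip2, slip3, slip4 (top).
- slip2_center (a point): plywood slip, as slip1; stack order from the bottom: slip1, slip2, slip3, slip4
- slip3_center (a point): plywood slip, as slip1; stack order from the bottom: slip1, slip2, slip3, slip4
- slip4_center (a point): plywood slip, as slip1; stack order from the bottom: slip1, slip2, slip3, slip4
- weight1_grip (a point): Loose press weight, 0.36 to 0.57 kg: dark steel slab 92 x 52 x 14 mm with a wooden handle rail along the middle of its top, 76 mm long, 18 mm wide, from 28 to 48 mm above the underside, on studs. This point is the rail's centre, 38 mm above the underside. x along its length, y across its width, z up.
- weight2_grip (a point): press weight, as weight1
- weight3_grip (a point): press weight, as weight1
- tin_lid: bystander: round lidded candle tin, 67 mm across, 46 mm tall; centre of its underside
- mask_tape: bystander: roll of masking tape lying flat, about 98 mm across, 24 mm tall; centre of its underside. Beyond it at the left stands a fixed carton, 0.10 m tall, from about y = 0.38 m outward and x = 0.45 m back, with a tub on it up to 0.24 m
- scent: bystander: dropper bottle, 44 mm across, 125 mm tall; centre of its underside
- spool: bystander: spool of wick, 60 mm across, 52 mm tall; centre of its underside. Behind it at the right stands a fixed wooden box, from about y = -0.40 m outward, walls 0.085 m tall, its lid standing open up to 0.25 m
There are look-alikes about, which are no part of the job. What is shaped like the part that bears weight1_grip but red is not meant.

How it is judged (in metres and radians):
At the end, for the whole second after the job is handed in: Every bar present lies on the floor of a pocket of its own (centre within 16 mm of the floor point: 13 mm when down), a slip on it (centres within 20.5 mm: 17.5 when down), a weight on the slip (rail 56 to 64 mm from the bar's centre: 60 when down), all 0.06 rad flat, 0.09 rad square, at rest (((distance between bar1_center and pocket1 below 0.016 m and angle between the z axis of bar1_center and the z axis of pocket1, either way round below 0.06 rad and angle between the y axis of bar1_center and the x axis of pocket1, either way round below 0.09 rad) or (distance between bar1_center and pocket2 below 0.016 m and angle between the z axis of bar1_center and the z axis of pocket2, either way round below 0.06 rad and angle between the y axis of bar1_center and the x axis of pocket2, either way round below 0.09 rad) or (distance between bar1_center and pocket3 below 0.016 m and angle between the z axis of bar1_center and the z axis of pocket3, either way round below 0.06 rad and angle between the y axis of bar1_center and the x axis of pocket3, either way round below 0.09 rad)) and ((distance between slip1_center and bar1_center below 0.0205 m and angle between the z axis of slip1_center and the z axis of bar1_center, either way round below 0.06 rad and angle between the x axis of slip1_center and the y axis of bar1_center, either way round below 0.09 rad) or (distance between slip2_center and bar1_center below 0.0205 m and angle between the z axis of slip2_center and the z axis of bar1_center, either way round below 0.06 rad and angle between the x axis of slip2_center and the y axis of bar1_center, either way round below 0.09 rad) or (distance between slip3_center and bar1_center below 0.0205 m and angle between the z axis of slip3_center and the z axis of bar1_center, either way round below 0.06 rad and angle between the x axis of slip3_center and the y axis of bar1_center, either way round below 0.09 rad) or (distance between slip4_center and bar1_center below 0.0205 m and angle between the z axis of slip4_center and the z axis of bar1_center, either way round below 0.06 rad and angle between the x axis of slip4_center and the y axis of bar1_center, either way round below 0.09 rad)) and ((distance between weight1_grip and bar1_center between 0.056 and 0.064 m and angle between the z axis of weight1_grip and the z axis of bar1_center, either way round below 0.06 rad and angle between the x axis of weight1_grip and the y axis of bar1_center, either way round below 0.09 rad) or (distance between weight2_grip and bar1_center between 0.056 and 0.064 m and angle between the z axis of weight2_grip and the z axis of bar1_center, either way round below 0.06 rad and angle between the x axis of weight2_grip and the y axis of bar1_center, either way round below 0.09 rad) or (distance between weight3_grip and bar1_center between 0.056 and 0.064 m and angle between the z axis of weight3_grip and the z axis of bar1_center, either way round below 0.06 rad and angle between the x axis of weight3_grip and the y axis of bar1_center, either way round below 0.09 rad)) and ((distance between bar2_center and pocket1 below 0.016 m and angle between the z axis of bar2_center and the z axis of pocket1, either way round below 0.06 rad and angle between the y axis of bar2_center and the x axis of pocket1, either way round below 0.09 rad) or (distance between bar2_center and pocket2 below 0.016 m and angle between the z axis of bar2_center and the z axis of pocket2, either way round below 0.06 rad and angle between the y axis of bar2_center and the x axis of pocket2, either way round below 0.09 rad) or (distance between bar2_center and pocket3 below 0.016 m and angle between the z axis of bar2_center and the z axis of pocket3, either way round below 0.06 rad and angle between the y axis of bar2_center and the x axis of pocket3, either way round below 0.09 rad)) and ((distance between slip1_center and bar2_center below 0.0205 m and angle between the z axis of slip1_center and the z axis of bar2_center, either way round below 0.06 rad and angle between the x axis of slip1_center and the y axis of bar2_center, either way round below 0.09 rad) or (distance between slip2_center and bar2_center below 0.0205 m and angle between the z axis of slip2_center and the z axis of bar2_center, either way round below 0.06 rad and angle between the x axis of slip2_center and the y axis of bar2_center, either way round below 0.09 rad) or (distance between slip3_center and bar2_center below 0.0205 m and angle between the z axis of slip3_center and the z axis of bar2_center, either way round below 0.06 rad and angle between the x axis of slip3_center and the y axis of bar2_center, either way round below 0.09 rad) or (distance between slip4_center and bar2_center below 0.0205 m and angle between the z axis of slip4_center and the z axis of bar2_center, either way round below 0.06 rad and angle between the x axis of slip4_center and the y axis of bar2_center, either way round below 0.09 rad)) and ((distance between weight1_grip and bar2_center between 0.056 and 0.064 m and angle between the z axis of weight1_grip and the z axis of bar2_center, either way round below 0.06 rad and angle between the x axis of weight1_grip and the y axis of bar2_center, either way round below 0.09 rad) or (distance between weight2_grip and bar2_center between 0.056 and 0.064 m and angle between the z axis of weight2_grip and the z axis of bar2_center, either way round below 0.06 rad and angle between the x axis of weight2_grip and the y axis of bar2_center, either way round below 0.09 rad) or (distance between weight3_grip and bar2_center between 0.056 and 0.064 m and angle between the z axis of weight3_grip and the z axis of bar2_center, either way round below 0.06 rad and angle between the x axis of weight3_grip and the y axis of bar2_center, either way round below 0.09 rad)) and ((distance between bar3_center and pocket1 below 0.016 m and angle between the z axis of bar3_center and the z axis of pocket1, either way round below 0.06 rad and angle between the y axis of bar3_center and the x axis of pocket1, either way round below 0.09 rad) or (distance between bar3_center and pocket2 below 0.016 m and angle between the z axis of bar3_center and the z axis of pocket2, either way round below 0.06 rad and angle between the y axis of bar3_center and the x axis of pocket2, either way round below 0.09 rad) or (distance between bar3_center and pocket3 below 0.016 m and angle between the z axis of bar3_center and the z axis of pocket3, either way round below 0.06 rad and angle between the y axis of bar3_center and the x axis of pocket3, either way round below 0.09 rad)) and ((distance between slip1_center and bar3_center below 0.0205 m and angle between the z axis of slip1_center and the z axis of bar3_center, either way round below 0.06 rad and angle between the x axis of slip1_center and the y axis of bar3_center, either way round below 0.09 rad) or (distance between slip2_center and bar3_center below 0.0205 m and angle between the z axis of slip2_center and the z axis of bar3_center, either way round below 0.06 rad and angle between the x axis of slip2_center and the y axis of bar3_center, either way round below 0.09 rad) or (distance between slip3_center and bar3_center below 0.0205 m and angle between the z axis of slip3_center and the z axis of bar3_center, either way round below 0.06 rad and angle between the x axis of slip3_center and the y axis of bar3_center, either way round below 0.09 rad) or (distance between slip4_center and bar3_center below 0.0205 m and angle between the z axis of slip4_center and the z axis of bar3_center, either way round below 0.06 rad and angle between the x axis of slip4_center and the y axis of bar3_center, either way round below 0.09 rad)) and ((distance between weight1_grip and bar3_center between 0.056 and 0.064 m and angle between the z axis of weight1_grip and the z axis of bar3_center, either way round below 0.06 rad and angle between the x axis of weight1_grip and the y axis of bar3_center, either way round below 0.09 rad) or (distance between weight2_grip and bar3_center between 0.056 and 0.064 m and angle between the z axis of weight2_grip and the z axis of bar3_center, either way round below 0.06 rad and angle between the x axis of weight2_grip and the y axis of bar3_center, either way round below 0.09 rad) or (distance between weight3_grip and bar3_center between 0.056 and 0.064 m and angle between the z axis of weight3_grip and the z axis of bar3_center, either way round below 0.06 rad and angle between the x axis of weight3_grip and the y axis of bar3_center, either way round below 0.09 rad)) and linear speed of each of bar1, bar2, bar3, weight1, weight2, weight3 below 0.02 m/s); the robot touches nothing.
It fails at once if a slip lower in the stack was disturbed (more than 10 mm) while the one above it still lay in the rack ((distance of slip1_center from where it was at the start of the episode above 0.01 m and horizontal distance between slip2_center and rack_home below 0.035 m) or (distance of slip2_center from where it was at the start of the episode above 0.01 m and horizontal distance between slip3_center and rack_home below 0.035 m) or (distance of slip3_center from where it was at the start of the episode above 0.01 m and horizontal distance between slip4_center and rack_home below 0.035 m)).
It fails at once if a slip was lifted (more than 12 mm) instead of slid while still under the keeper bar, less than 20 mm out ((horizontal distance between slip1_center and rack_home below 0.02 m and z of slip1_center in the frame of rack_home between 0.0165 and 0.04 m) or (horizontal distance between slip2_center and rack_home below 0.02 m and z of slip2_center in the frame of rack_home between 0.0255 and 0.04 m) or (horizontal distance between slip3_center and rack_home below 0.02 m and z of slip3_center in the frame of rack_home between 0.0345 and 0.04 m)).
It fails at once if a bystander was knocked more than 30 mm from its place (distance of any of tin_lid, mask_tape, scent, spool from where it was at the start of the episode above 0.03 m).
Of bar1, bar2, bar3 only 2 to 3 are there at a start; the rules pass over those that are not, and their reading is None.
At some moment in a run one of bar1, bar2, bar3, weight1, weight2, weight3 may be knocked a few centimetres aside while the robot is not near it.
Once in a run the grip may slacken for a moment while it holds something.
It also fails if it takes over 210 s, if anything falls off the work surface, if the arm or the gripper's body presses on something with over 40 N, if the wrist force passes 120 N, or if a joint passes its speed limit or range.

ROBOT

A 6-joint arm with a two-finger parallel gripper is mounted at the origin on a cart in front of the work surface, level with it; the furniture and walls round the work are solid. World frame = base frame: x ahead of the robot, y to its left, z up, the work surface at z = 0. Lengths are in mm, angles in rad, forces in N, time in s.
With the tool pointing down it reaches from about 375 to 925 mm from the base axis. Payload 5.7 kg.
Tool frame: the origin (TCP) lies where the fingers leave the gripper's body, on its centre line; the fingertips stand 80 mm ahead of it and the grasp point (between the pads) lies 61 mm ahead of it; z points along the fingers, y is the line along which they close (so a half turn about z gives the same grasp; the last joint's range is limited). The gripper opens to 88 mm and grips with 3 to 60 N. Pads are 20 mm wide; open, the fingers measure 115 mm over their backs; the gripper's body (75 mm by 178 mm) begins 61 mm behind the grasp point.
Start: joints at [1.208, 0.359, 1.51, -0, 1.272, -0.115], TCP at [147.16, 581.65, 302.623] pointing down, gripper open.
Joint ranges: [-2.97, 2.97], [-1.01, 2.36], [0.21, 2.38], [-0.96, 4.11], [0.2, 2.71], [-2.98, 2.98]. Speed limits (rad/s): [2.39, 2.39, 3.14, 3.14, 3.14, 3.14].

INTERFACE

Orientations are given as a unit quaternion [w, x, y, z].
In Python, from rig import * gives the robot as it stands.
- The arm moves only by the tool arm_command, never from a script. Its argument "commands" is one flat list of numbers, 7 for each row, row after row: the turn, a rotation vector about the tool's x, y, z in degrees, then the shift along the tool's x, y, z in mm, then the closure, from 0 (fully open) to 1 (shut). A call has 1 to 10 rows; each row shifts and turns the commanded pose from where the row before left it, along the tool's axes as they then stand; what a row does not reach is not made up. A row lasts 1/10 s, in which the tool goes at most 50 mm and 8.59 degrees, less where a joint would pass 70% of its speed; a pose out of reach is approached as far as the arm can. A call with a gripper value outside its range is refused whole. The fingers move at their own pace and stop on an object; "squeeze" is the grip in N (left out, the last holds). Time passes only in rows, so rows that do not move let the fingers close. It gives the time, the measured TCP pose, the force, the opening and the grip force at its end, in the units of the state.
- sense(): the state, without advancing time (a new reading comes with each control period).
- get_image(name): name is "side" or "top" or "wrist"; returns the picture (420x560x3 uint8, red, green, blue); there is no depth.
- camera_model(name): a dict with "mtx" (3x3 intrinsics, pixels), "k1" (the pictures are not rectified: a ray, as slopes to the right and down, at radius r is drawn at 1 + k1 r^2 times it, then the intrinsics apply), "extrinsics" (4x4, takes a point from camera to world coordinates); the wrist camera has in their place "hand_eye" (4x4, takes a point from camera to tool coordinates, whose origin is the TCP and whose axes are the flange's). Camera axes: x right, y down, z forward; pixel columns grow to the right and rows downward; lengths in mm; the calibration is good to about 2 mm. A picture is of the moment at which its call begins: read the wrist's pose just before it. camera_model takes no time and is no camera call.
- hand_in(): hands the job in; it is judged then, once.
Trained networks look in the newest picture that a camera, given by its name, has taken for a name from the list of things; names that differ only in an ending like _2 or _b are one class to them, and where a whole thing is asked for, a point or a joint stands for the part that bears it (a point fixed in the world has none). Each returns a list of dicts, best first, with "p" (0 to 1); they miss things now and then, are a little off and sometimes report something else, mostly with a low value. They report only what shows in the picture. A call takes as long as a camera call. They do not tell look-alikes from the thing itself.
- regions_of(camera, label): "mask" (420x560 bool, what is visible of it) and "uv" ([column, row] in pixels, amid what is visible of it).
- landmark_of(camera, label): "uv" ([column, row] in pixels: a listed point, or the origin of a listed thing).
The state is a dict: "clock": time; "joint_pos": joint angles; "qvel": joint speeds; "joint_torque": joint torques, N m; "eef_pos": TCP position; "orientation": TCP orientation; "ft_force": force on the tool from outside, world axes, zero at the start; "torque": the same for the moment, N m; "opening": finger opening in mm; "finger_force": force on a finger pad.
Only numpy, scipy, OpenCV 4.12 (cv2) and the standard library are available. Lean on these libraries where they do the work, as an engineer would, in place of code of your own. Each camera call takes 0.05 s, during which the arm holds its last target. There are 200 camera calls.

## Working session

There is one attempt and no reset: what is moved stays moved. The work goes in short steps, Python scripts to look and compute and a tool call to move; the robot and the scene stay as the last step left them, time stands still between calls to the robot, and variables do not carry over. Pictures are saved under pics/ and viewed, at most 14 in all, crops included, and the job is handed in when it is done.

Besides the shell and the picture viewer there is one more tool, called after ">>>" as name(argument=value, ...), one argument or row to a line, values as JSON. arm_command: Moves the arm, as the interface text tells. Its arguments: {"type":"object","properties":{"commands":{"type":"array"},"squeeze":{"type":"number"}},"required":["commands"]}

```bash
ls; mkdir -p pics; python3 - <<'E'
from rig import *
import cv2,numpy as np
s=sense(); print(s)
for c in ("side","top","wrist"):
    im=get_image(c); cv2.imwrite(f"pics/{c}0.png",cv2.cvtColor(im,cv2.COLOR_RGB2BGR))
    m=camera_model(c); print(c,{k:np.round(v,3).tolist() for k,v in m.items()})
E
```

```text
pics
{'clock': 0.0, 'joint_pos': array([ 1.20791695e+00,  3.59454203e-01,  1.51143390e+00, -1.37088678e-05,
        1.27251372e+00, -1.15092847e-01]), 'qvel': array([ 5.10548277e-04, -4.86102460e-04, -8.96351865e-04,  7.76068937e-04,
        7.20228317e-04, -6.99812554e-05]), 'joint_torque': array([ 3.09439260e-03, -5.15377879e+01, -2.70735472e+01,  6.75258134e-02,
        3.48009006e-02, -1.20189179e-04]), 'eef_pos': array([146.96392574, 581.1502312 , 301.83916646]), 'orientation': array([-2.07767262e-04,  1.23574500e-01,  9.92334885e-01, -8.80424903e-04]), 'ft_force': array([-0.2837597 ,  0.39076446, -0.73944895]), 'torque': array([ 0.05464229, -0.00685838,  0.01963032]), 'finger_force': 0.0, 'opening': 87.86459636191805}
side {'mtx': [[469.844, 0.0, 290.043], [0.0, 469.844, 212.089], [0.0, 0.0, 1.0]], 'k1': -0.087, 'extrinsics': [[0.865, -0.267, 0.426, -88.889], [-0.502, -0.423, 0.755, -1129.908], [-0.021, -0.866, -0.499, 803.811], [0.0, 0.0, 0.0, 1.0]]}
top {'mtx': [[399.023, 0.0, 282.929], [0.0, 399.023, 209.563], [0.0, 0.0, 1.0]], 'k1': 0.032, 'extrinsics': [[0.008, -0.992, 0.125, 348.511], [-1.0, -0.008, -0.001, 25.024], [0.002, -0.125, -0.992, 1529.933], [0.0, 0.0, 0.0, 1.0]]}
wrist {'mtx': [[332.349, 0.0, 280.259], [0.0, 332.349, 215.08], [0.0, 0.0, 1.0]], 'k1': -0.021, 'hand_eye': [[-0.001, -0.964, -0.265, 73.047], [1.0, -0.001, -0.001, 0.03], [0.0, -0.265, 0.964, -82.386], [0.0, 0.0, 0.0, 1.0]]}
```

View pics/top0.png

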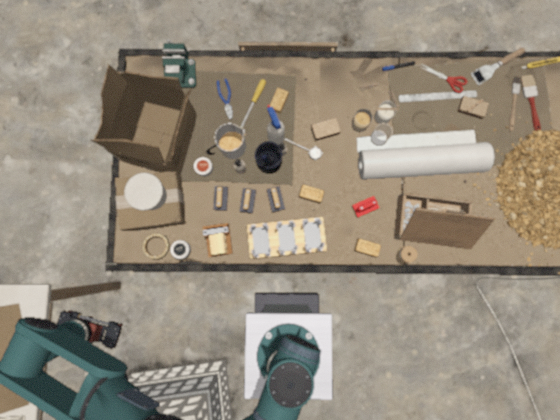

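View pics/side0.png

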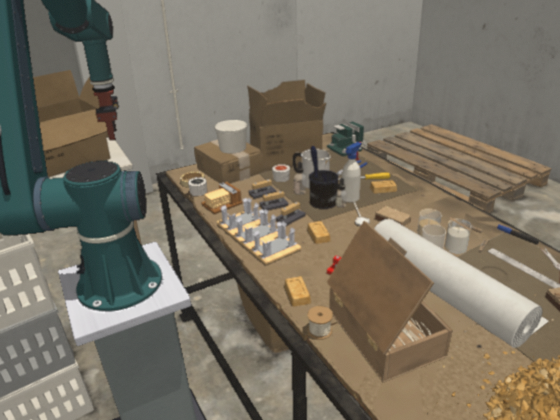

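The top view shows the jig at about (287,238). The three dark weights are at (221,198), (247,201) and (276,199), the rack at (218,240), and the red look-alike at (366,207). Bars sit near (311,193) and (368,247), with possibly another at (279,100). The side view agrees.

```bash
cat > h.py <<'E'
from rig import *
import cv2, numpy as np
from scipy.spatial.transform import Rotation as R
def pose(s=None):
    s=s or sense(); q=s["orientation"]; T=np.eye(4)
    T[:3,:3]=R.from_quat([q[1],q[2],q[3],q[0]]).as_matrix(); T[:3,3]=s["eef_pos"]; return T
def cam(c,T=None):
    m=camera_model(c); E=np.array(m["extrinsics"]) if c!="wrist" else (pose() if T is None else T)@np.array(m["hand_eye"])
    return np.array(m["mtx"]),m["k1"],E
def ray(C,uv):
    K,k,E=C; d=np.array([(uv[0]-K[0,2])/K[0,0],(uv[1]-K[1,2])/K[1,1]]); p=d.copy()
    for _ in range(20): p=d/(1+k*(p@p))
    v=E[:3,:3]@np.array([*p,1]); return E[:3,3],v/np.linalg.norm(v)
def atz(C,uv,z):
    o,v=ray(C,uv); return o+v*(z-o[2])/v[2]
def proj(C,P):
    K,k,E=C; q=E[:3,:3].T@(np.asarray(P,float)-E[:3,3]); p=q[:2]/q[2]; p=p*(1+k*(p@p)); return K[:2,:2]@p+K[:2,2]
def tri(obs):
    A=np.zeros((3,3));b=np.zeros(3)
    for C,uv in obs:
        o,v=ray(C,uv);M=np.eye(3)-np.outer(v,v);A+=M;b+=M@o
    return np.linalg.solve(A,b)
def snap(c,name=None):
    T=pose(); im=get_image(c)
    if name: cv2.imwrite(f"pics/{name}.png",cv2.cvtColor(im,cv2.COLOR_RGB2BGR))
    return im,cam(c,T)
E
python3 - <<'E'
from h import *
_,Ct=snap("top");_,Cs=snap("side")
Z=dict(bar1_center=13,pocket1=17,pocket2=17,pocket3=17,weight1_grip=38,rack_home=12,slip4_center=43,scent=0,tin_lid=0,mask_tape=0,spool=0)
for n,z in Z.items():
    for c,C in(("top",Ct),("side",Cs)):
        print(n,c,[(round(d["p"],2),np.round(d["uv"]).astype(int).tolist(),np.round(atz(C,d["uv"],z)[:2]).astype(int).tolist()) for d in landmark_of(c,n)[:7] if d["p"]>.2])
for n in("bar1_center","weight1_grip"):
    for c,C in(("top",Ct),("side",Cs)):
      for d in regions_of(c,n)[:7]:
        ys,xs=np.nonzero(d["mask"]); P=np.array([atz(C,p,26 if n[0]=='b' else 38)[:2] for p in zip(xs,ys)])
        r=cv2.minAreaRect(P.astype(np.float32)); print(n,c,round(d["p"],2),[np.round(a).astype(int).tolist() for a in r])
E
```

```text
bar1_center top [(0.71, [367, 247], [399, -296])]
bar1_center side [(0.81, [297, 292], [390, -307])]
pocket1 top [(0.94, [260, 238], [431, 111]), (0.93, [290, 236], [437, -3]), (0.83, [312, 235], [444, -87])]
pocket1 side [(0.77, [241, 218], [424, 111]), (0.66, [258, 232], [435, 4]), (0.65, [274, 248], [433, -100]), (0.55, [274, 200], [574, 160])]
pocket2 top [(0.94, [260, 238], [431, 111]), (0.93, [290, 236], [437, -3]), (0.83, [312, 235], [444, -87])]
pocket2 side [(0.77, [241, 218], [424, 111]), (0.66, [258, 232], [435, 4]), (0.65, [274, 248], [433, -100]), (0.55, [274, 200], [574, 160])]
pocket3 top [(0.94, [260, 238], [431, 111]), (0.93, [290, 236], [437, -3]), (0.83, [312, 235], [444, -87])]
pocket3 side [(0.77, [241, 218], [424, 111]), (0.66, [258, 232], [435, 4]), (0.65, [274, 248], [433, -100]), (0.55, [274, 200], [574, 160])]
weight1_grip top [(0.7, [275, 196], [586, 55]), (0.59, [365, 205], [558, -286])]
weight1_grip side [(0.82, [293, 206], [594, 60]), (0.51, [273, 247], [420, -123]), (0.46, [346, 262], [554, -293]), (0.45, [319, 327], [355, -465])]
rack_home top [(0.69, 
[... 356 characters left out ...]
 [378, 415]), (0.24, [407, 256], [369, -448])]
tin_lid side [(0.63, [199, 194], [379, 384])]
mask_tape top [(0.79, [156, 243], [408, 506])]
mask_tape side [(0.51, [192, 186], [379, 457])]
spool top [(0.81, [406, 256], [367, -444])]
spool side [(0.91, [317, 332], [364, -444]), (0.39, [220, 193], [447, 348])]
bar1_center top 0.6 [[398, -294], [93, 51], 74]
bar1_center top 0.34 [[377, -439], [56, 71], 1]
bar1_center side 0.66 [[387, -313], [116, 56], 72]
weight1_grip top 0.84 [[552, -288], [56, 99], 26]
weight1_grip top 0.76 [[579, 54], [88, 51], 15]
weight1_grip top 0.64 [[409, 270], [74, 53], 8]
weight1_grip top 0.25 [[399, 492], [93, 100], 3]
weight1_grip side 0.68 [[565, 17], [128, 83], 19]
```

>>> arm_command(
  commands=[0, 0, -7.1, 0, 0, 0, 0, 0, 0, -7.1, 0, 0, 0, 0, 0, 0, 0, -18, -39, -9, 0, 0, 0, 0, -18, -39, -9, 0, 0, 0, 0, -18, -39, -9, 0, 0, 0, 0, -18, -39, -9, 0, 0, 0, 0, -18, -39, -9, 0, 0, 0, 0, -18, -39, -9, 0, 0, 0, 0, -18, -39, -9, 0, 0, 0, 0, -18, -39, -9, 0],
  squeeze=25,
)

```text
clock: 2.55
eef_pos: [291.5, 268.1, 375.2]
orientation: [0.0, -0.0, 1.0, 0.0]
ft_force: [1.0, -0.8, -0.2]
opening: 87.8
finger_force: 0.0
```

>>> arm_command(
  commands=[0, 0, 0, -18, -39, -9, 0, 0, 0, 0, -18, -39, -9, 0, 0, 0, 0, -18, -39, -9, 0, 0, 0, 0, -18, -39, -9, 0, 0, 0, 0, -18, -39, -9, 0, 0, 0, 0, -18, -39, -9, 0, 0, 0, 0, 0, 0, 0, 0],
)

```text
clock: 3.25
eef_pos: [401.7, 31.6, 430.0]
orientation: [0.002, 0.003, 1.0, -0.001]
ft_force: [-1.1, 0.7, 0.2]
opening: 87.8
finger_force: 0.0
```

```bash
cat >> h.py <<'E'
def yaw(T): return np.degrees(np.arctan2(T[1,1],T[0,1]))-90   # 0 when tool y = world y
def show():
    s=sense(); T=pose(s); print("t %.1f tcp %s yaw %.2f F %s open %.1f fing %.1f j6 %.2f"%(s["clock"],np.round(T[:3,3],1),yaw(T),np.round(s["ft_force"],1),s["opening"],s["finger_force"],s["joint_pos"][5]))
    return T
E
python3 - <<'E'
from h import *
T=show()
im,C=snap("wrist","w1")
Z=dict(bar1_center=13,pocket1=17,weight1_grip=38,rack_home=12,slip4_center=43)
for n,z in Z.items():
    print(n,[(round(d["p"],2),np.round(d["uv"]).astype(int).tolist(),np.round(atz(C,d["uv"],z)[:2]).astype(int).tolist()) for d in landmark_of("wrist",n)[:7] if d["p"]>.2])
E
```

```text
t 3.2 tcp [401.7  31.6 430. ] yaw -0.33 F [-1.1  0.7  0.2] open 87.8 fing 0.0 j6 -1.66
bar1_center [(0.78, [66, 172], [398, -295])]
pocket1 [(0.74, [266, 193], [431, 9]), (0.71, [328, 187], [423, 102]), (0.56, [203, 202], [445, -88])]
weight1_grip [(0.61, [296, 288], [581, 54]), (0.58, [74, 274], [554, -296])]
rack_home []
slip4_center [(0.84, [447, 184], [415, 270])]
```

View pics/w1.png

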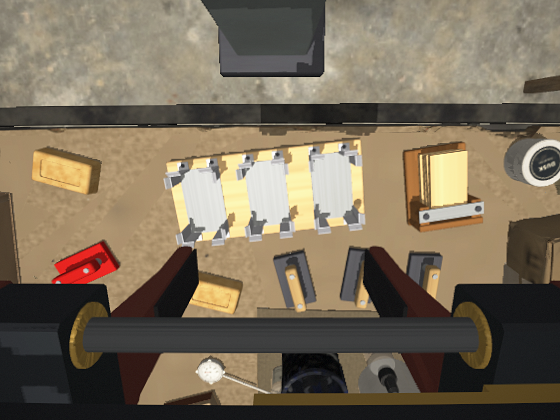

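```bash
python3 - <<'E'
from h import *
im=cv2.imread("pics/top0.png"); cv2.imwrite("pics/crop.png",cv2.resize(im[80:270,200:390],None,fx=3.1,fy=3.1,interpolation=cv2.INTER_CUBIC))
C=cam("top")
for p in((279,100),(326,129),(311,193)): print(p,atz(C,p,26).round())
_,Cw=snap("wrist")
for n,z in(("bar1_center",26),("weight1_grip",38),("slip4_center",48),("pocket1",17)):
  for d in regions_of("wrist",n)[:6]:
    ys,xs=np.nonzero(d["mask"]); P=np.array([atz(Cw,p,z)[:2] for p in zip(xs,ys)])
    print(n,round(d["p"],2),np.round(d["uv"]),[np.round(a,1) for a in cv2.minAreaRect(P.astype(np.float32))])
E
```

```text
(279, 100) [972.  43.  26.]
(326, 129) [ 856. -141.   26.]
(311, 193) [603. -83.  26.]
bar1_center 0.91 [ 60. 171.] [array([ 394.1, -287.4]), array([99.4, 56.5]), np.float64(73.5)]
weight1_grip 0.88 [289. 280.] [array([571.5,  53.6]), array([99.5, 48.7]), np.float64(14.3)]
weight1_grip 0.85 [ 82. 267.] [array([ 544.1, -279.8]), array([ 52.3, 111.5]), np.float64(24.3)]
slip4_center 0.73 [421. 171.] [array([392.5, 243.1]), array([38.5, 81.3]), np.float64(62.2)]
slip4_center 0.66 [444. 184.] [array([408.1, 266.7]), array([79.1, 55.7]), np.float64(8.0)]
pocket1 0.75 [264. 197.] [array([437.4,   6.9]), array([142.6, 300.5]), np.float64(6.3)]
pocket1 0.62 [421. 188.] [array([417.2, 246.5]), array([62.1,  3.6]), np.float64(8.5)]
pocket1 0.48 [423. 174.] [array([401.5, 256. ]), array([46.1, 96.1]), np.float64(65.2)]
```

View pics/crop.png

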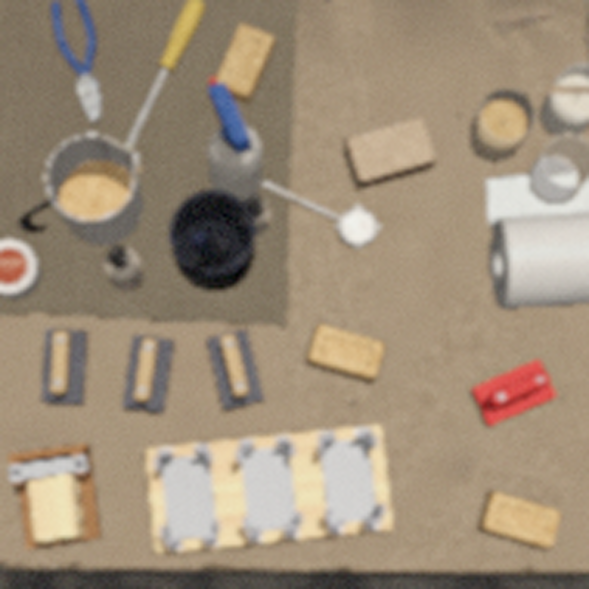

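The crop shows two wax bars near the jig, at about (603,-83) and (398,-294) mm. The block at (279,100) lies at x = 972, out of reach, so it isn't part of the job. Next I'll fit the board outline to get the jig pose.

```bash
cat >> h.py <<'E'
def board(im,C,ret=False):
    hsv=cv2.cvtColor(im,cv2.COLOR_RGB2HSV); m=(hsv[...,2]>200)&(hsv[...,1]>50)&(hsv[...,1]<150)
    return m
E
python3 - <<'E'
from h import *
im=cv2.cvtColor(cv2.imread("pics/w1.png"),cv2.COLOR_BGR2RGB)
hsv=cv2.cvtColor(im,cv2.COLOR_RGB2HSV)
for p in((239,190),(299,190),(215,160),(240,140),(150,190),(200,195),(268,190),(445,180),(60,170),(239,250),(290,250)): print(p,hsv[p[1],p[0]])
E
```

```text
(239, 190) [ 27  71 252]
(299, 190) [ 27  73 252]
(215, 160) [120   3 146]
(240, 140) [ 17  92 174]
(150, 190) [ 18  92 170]
(200, 195) [ 30   4 228]
(268, 190) [ 30   4 228]
(445, 180) [ 27  79 251]
(60, 170) [ 19 142 234]
(239, 250) [ 18  89 183]
(290, 250) [ 18  91 176]
```

```bash
cat >> h.py <<'E'
def rects(mask,C,z,amin):
    n,l,st,_=cv2.connectedComponentsWithStats(mask.astype(np.uint8)); out=[]
    for i in range(1,n):
        if st[i,4]<amin: continue
        ys,xs=np.nonzero(l==i); P=np.array([atz(C,p,z)[:2] for p in zip(xs,ys)],np.float32)
        (c,wh,a)=cv2.minAreaRect(P)
        if wh[0]<wh[1]: wh=wh[::-1]; a-=90
        out.append((np.round(c,1),np.round(wh,1),round((a+90)%180-90,1),int(st[i,4])))
    return out   # centre, (long,short), angle of long side from world x
def jig(im,C,amin=600):
    hsv=cv2.cvtColor(im,cv2.COLOR_RGB2HSV)
    b=(abs(hsv[...,0].astype(int)-27)<5)&(hsv[...,2]>215)&(hsv[...,1]>45)&(hsv[...,1]<110)
    f=(hsv[...,1]<14)&(hsv[...,2]>215)&(hsv[...,2]<242)
    return b,f
E
python3 - <<'E'
from h import *
im,C=snap("wrist")
b,f=jig(im,C)
bb=cv2.morphologyEx((b|f).astype(np.uint8),cv2.MORPH_CLOSE,np.ones((9,9)))
print("board",rects(bb,C,15,2000))
f=cv2.morphologyEx(f.astype(np.uint8),cv2.MORPH_OPEN,np.ones((3,3)))
print("floors",rects(f,C,17,600))
hsv=cv2.cvtColor(im,cv2.COLOR_RGB2HSV)
wax=(abs(hsv[...,0].astype(int)-19)<4)&(hsv[...,1]>110)&(hsv[...,2]>205)
print("wax",rects(cv2.morphologyEx(wax.astype(np.uint8),cv2.MORPH_OPEN,np.ones((3,3))),C,26,600))
E
```

```text
board [(array([434.2,   5.7]), array([298.8, 129.1]), -83.6, 13276), (array([412.7, 276.5]), array([81. , 67.9]), 8.1, 2105)]
floors [(array([421.5, 106.8]), array([97.1, 57.7]), 5.6, 1958), (array([432.3,   9.9]), array([98. , 58.8]), 6.8, 2116), (array([443.2, -87.6]), array([97.8, 59.1]), 6.2, 1985)]
wax [(array([ 396.8, -296.4]), array([84. , 43.8]), 73.5, 1545), (array([603.6, -77.5]), array([67.9, 44.3]), 73.6, 869)]
```

>>> arm_command(
  commands=[0, 0, 0, -33.5, -18.5, 31.5, 0, 0, 0, 0, -33.5, -18.5, 31.5, 0, 0, 0, 0, -33.5, -18.5, 31.5, 0, 0, 0, 0, -33.5, -18.5, 31.5, 0, 0, 0, 0, -33.5, -18.5, 31.5, 0, 0, 0, 0, -33.5, -18.5, 31.5, 0, 0, 0, 8.5, 0, 0, 0, 0, 0, 0, 8.5, 0, 0, 0, 0, 0, 0, 8.5, 0, 0, 0, 0, 0, 0, 8.5, 0, 0, 0, 0],
)

```text
clock: 4.85
eef_pos: [600.3, -75.2, 239.1]
orientation: [-0.0, 0.295, 0.955, -0.0]
ft_force: [-0.1, 0.4, 0.1]
opening: 87.8
finger_force: 0.0
```

>>> arm_command(
  commands=[0, 0, 8.5, 0, 0, 0, 0, 0, 0, 8.5, 0, 0, 0, 0, 0, 0, 8.5, 0, 0, 0, 0, 0, 0, 8.5, 0, 0, 0, 0, 0, 0, 8.5, 0, 0, 0, 0, 0, 0, 8.5, 0, 0, 0, 0, 0, 0, 8.5, 0, 0, 0, 0, 0, 0, 8.5, 0, 0, 0, 0, 0, 0, 4, 0, 0, 0, 0, 0, 0, 0, 0, 0, 0, 0],
)

```text
clock: 5.85
eef_pos: [600.3, -75.1, 239.5]
orientation: [-0.0, 0.799, 0.602, -0.0]
ft_force: [-0.5, -0.2, 0.8]
opening: 87.7
finger_force: 0.0
```

```bash
cat >> h.py <<'E'
def wax(im):
    hsv=cv2.cvtColor(im,cv2.COLOR_RGB2HSV); m=(abs(hsv[...,0].astype(int)-19)<5)&(hsv[...,1]>105)&(hsv[...,2]>195)
    return cv2.morphologyEx(m.astype(np.uint8),cv2.MORPH_OPEN,np.ones((5,5)))
def goto(T,x,y,z,w=None):
    d=np.array([x,y,z])-T[:3,3]; print("  shift tool",np.round(T[:3,:3].T@d,1), "" if w is None else "turn z %.1f"%(((yaw(T)-w)+180)%360-180))
E
python3 - <<'E'
from h import *
T=show(); im,C=snap("wrist","w2"); 
m=wax(im);r=rects(m,C,26,1500);print(r)
for d in regions_of("wrist","bar1_center")[:3]: print(round(d["p"],2),rects(d["mask"],C,26,1500))
print([(d["p"],atz(C,d["uv"],13).round(1)) for d in landmark_of("wrist","bar1_center")[:3]])
E
```

```text
t 5.8 tcp [600.3 -75.1 239.5] yaw -106.01 F [-0.5 -0.2  0.8] open 87.7 fing 0.0 j6 0.04
[]
0.71 []
[(0.67, array([578.1,  58.8,  13. ]))]
```

View pics/w2.png

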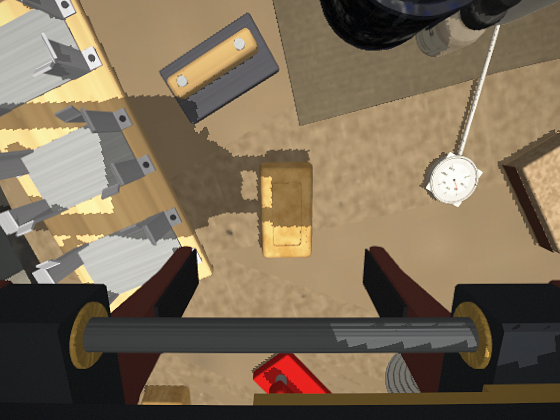

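The picture shows the bar at about (286,210), aligned with the tool and partly in shadow.

```bash
sed -i 's/hsv\[...,1\]>105)&(hsv\[...,2\]>195)/hsv[...,1]>110)\&(hsv[...,2]>90)/' h.py
python3 - <<'E'
from h import *
im=cv2.cvtColor(cv2.imread("pics/w2.png"),cv2.COLOR_BGR2RGB);hsv=cv2.cvtColor(im,cv2.COLOR_RGB2HSV)
for p in((286,170),(286,163),(270,210),(306,210),(306,250),(286,152),(286,262),(255,200),(320,210),(230,140),(150,280)): print(p,hsv[p[1],p[0]])
T=show();C=cam("wrist",T)
print(rects(wax(im),C,26,1000))
E
```

```text
(286, 170) [ 18 133 149]
(286, 163) [ 18 138 116]
(270, 210) [ 18 128 155]
(306, 210) [ 18 145 141]
(306, 250) [ 20 134 242]
(286, 152) [ 17  88 102]
(286, 262) [ 17  92 177]
(255, 200) [18 97 87]
(320, 210) [ 18  93 173]
(230, 140) [ 17  91 177]
(150, 280) [  5 162  55]
t 6.0 tcp [600.2 -75.2 239.6] yaw -105.88 F [-0.5 -0.4  0.2] open 87.5 fing 0.0 j6 0.04
[(array([578.2,  55.5]), array([80.4, 21. ]), 14.3, 2309), (array([411. ,  62.2]), array([53.3, 21.8]), -15.1, 1235), (array([446.1, -33.5]), array([126.6,  46.1]), 7.1, 3987), (array([602.9, -81.7]), array([90.8, 47.5]), 74.6, 4899), (array([ 594.1, -301.2]), array([169.8,  14.9]), -15.6, 1541)]
```

>>> arm_command(
  commands=[0, 0, 0.5, -5, 4.5, 37.5, 0, 0, 0, 0, 0, 0, 40, 0, 0, 0, 0, 0, 0, 40, 0, 0, 0, 0, 0, 0, 25, 0, 0, 0, 0, 0, 0, 15, 0, 0, 0, 0, 0, 0, 0, 0, 0, 0, 0, 0, 0, 0, 1, 0, 0, 0, 0, 0, 0, 1, 0, 0, 0, 0, 0, 0, 1, 0, 0, 0, 0, 0, 0, 1],
)

```text
clock: 7.0
eef_pos: [603.4, -81.4, 82.6]
orientation: [0.0, 0.801, 0.598, 0.0]
ft_force: [0.3, 0.2, 0.1]
opening: 59.3
finger_force: 0.0
```

>>> arm_command(
  commands=[0, 0, 0, 0, 0, 0, 1, 0, 0, 0, 0, 0, 0, 1, 0, 0, 0, 0, 0, 0, 1, 0, 0, 0, 0, 0, 0, 1],
)

```text
clock: 7.4
eef_pos: [603.3, -81.5, 82.4]
orientation: [0.0, 0.801, 0.598, 0.0]
ft_force: [-0.6, 0.8, 2.3]
opening: 50.3
finger_force: 24.9
```

>>> arm_command(
  commands=[0, 0, 0, 0, 0, -40, 1, 0, 0, 0, 0, 0, -40, 1, 0, 0, 0, 0, 0, -40, 1, 0, 0, 0, 0, 0, -38, 1, 0, 0, 8.5, 0, 0, 0, 1, 0, 0, 8.5, 0, 0, 0, 1, 0, 0, 8.5, 0, 0, 0, 1, 0, 0, 8.5, 0, 0, 0, 1, 0, 0, 8.5, 0, 0, 0, 1, 0, 0, 8.5, 0, 0, 0, 1],
)

```text
clock: 8.4
eef_pos: [602.6, -81.3, 239.6]
orientation: [-0.0, 0.981, 0.192, -0.001]
ft_force: [0.1, -0.0, -0.6]
opening: 50.2
finger_force: 24.7
```

>>> arm_command(
  commands=[0, 0, 8.5, 0, 0, 0, 1, 0, 0, 8.5, 0, 0, 0, 1, 0, 0, 0, -26.5, -34.5, 0, 1, 0, 0, 0, -26.5, -34.5, 0, 1, 0, 0, 0, -26.5, -34.5, 0, 1, 0, 0, 0, -26.5, -34.5, 0, 1, 0, 0, 0, -26.5, -34.5, 0, 1, 0, 0, 0, -26.5, -34.5, 0, 1, 0, 0, 0, 0, 0, 0, 1, 0, 0, 0, 0, 0, 0, 1],
)

```text
clock: 9.4
eef_pos: [424.3, 109.9, 240.1]
orientation: [0.0, 0.999, 0.049, -0.0]
ft_force: [0.9, 0.5, -1.5]
opening: 50.2
finger_force: 24.7
```

```bash
cat >> h.py <<'E'
def floors(im,C,z=17,amin=900):
    _,f=jig(im,C); return rects(cv2.morphologyEx(f.astype(np.uint8),cv2.MORPH_OPEN,np.ones((3,3))),C,z,amin)
E
python3 - <<'E'
from h import *
T=show(); im,C=snap("wrist","w3"); print(floors(im,C)); print("wax",rects(wax(im),C,200-10,1500)); print(rects(wax(im),C,26,1500)); goto(T,421.5,106.8,240,-173.7)
E
```

```text
t 9.4 tcp [424.3 109.9 240.1] yaw -174.36 F [ 0.9  0.5 -1.5] open 50.2 fing 24.7 j6 1.57
[]
wax [(array([441.8, 111.4]), array([60.2, 45.4]), 6.3, 13347)]
[(array([374.5, 104.1]), array([134.6, 101.6]), 6.3, 13347)]
  shift tool [-3.1  2.8  0.1] turn z -0.7
```

View pics/w3.png

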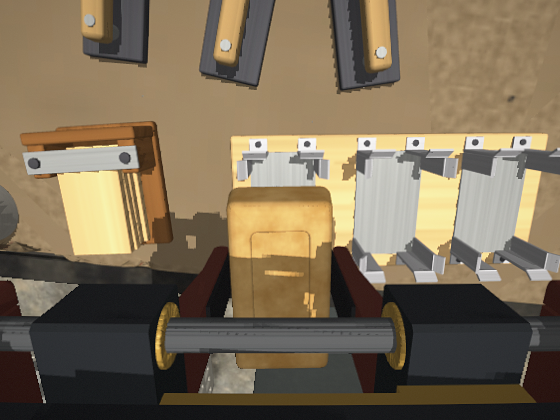

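The picture shows the bar held squarely, with pocket 2's floor near (388,205) and pocket 3's near (490,205). I'll retune the floor threshold for this light.

```bash
python3 - <<'E'
from h import *
im=cv2.cvtColor(cv2.imread("pics/w3.png"),cv2.COLOR_BGR2RGB);hsv=cv2.cvtColor(im,cv2.COLOR_RGB2HSV)
for p in((388,180),(388,205),(388,235),(490,180),(490,220),(435,170),(365,260),(430,260),(280,170)): print(p,hsv[p[1],p[0]])
T=pose();C=cam("wrist",T)
for lo,hi in((170,242),(180,230),(190,225)):
  f=(hsv[...,1]<14)&(hsv[...,2]>lo)&(hsv[...,2]<hi)
  print(lo,hi,[r for r in rects(cv2.morphologyEx(f.astype(np.uint8),cv2.MORPH_OPEN,np.ones((5,5))),C,17,900)])
b,_=jig(im,C);bb=cv2.morphologyEx(b.astype(np.uint8),cv2.MORPH_CLOSE,np.ones((5,5)));print(rects(bb,C,15,900))
# project predicted pocket 2,3 corners
for P in((432.3,9.9),(443.2,-87.6)):
  a=np.radians(6.3);u=np.array([np.cos(a),np.sin(a)]);v=np.array([-u[1],u[0]])
  print([proj(C,[*(np.array(P)+sx*48*u+sy*28*v),17]).round().tolist() for sx,sy in((1,1),(1,-1),(-1,-1),(-1,1))])
E
```

```text
(388, 180) [ 34   9 199]
(388, 205) [ 26  10 195]
(388, 235) [ 30   6 197]
(490, 180) [ 30   8 182]
(490, 220) [ 24   7 191]
(435, 170) [ 0  0 81]
(365, 260) [  0   3 204]
(430, 260) [ 0  3 83]
(280, 170) [ 26  10 201]
170 242 [(array([448.8, 292.7]), array([96.6, 19.9]), -81.2, 2013), (array([457.2, 111. ]), array([57.7, 29.4]), -84.5, 1496), (array([431.6,   9.1]), array([93.1, 59. ]), 6.1, 5286), (array([441. , -88.7]), array([91.6, 59.1]), 6.1, 4704)]
180 230 [(array([449.2, 291.3]), array([93.3, 19.7]), -81.3, 1933), (array([457. , 112.3]), array([54.9, 29.4]), -84.5, 1468), (array([431.6,   9.1]), array([93.1, 58.9]), 6.1, 5251), (array([440.8, -87.4]), array([91.7, 56.5]), 6.6, 4205)]
190 225 [(array([456.9, 113.3]), array([53.1, 29.4]), -84.5, 1449), (array([430.2,  14.2]), array([91.3, 48.3]), 6.2, 3990)]
[(array([441.3,  59. ]), array([81.9, 36.6]), 6.4, 1820), (array([396.9, 287.4]), array([82. , 55.5]), 7.9, 4484), (array([438.8, -39.8]), array([62.2, 37.3]), 6.1, 2080)]
[[358.0, 155.0], [420.0, 154.0], [410.0, 252.0], [354.0, 253.0]]
[[465.0, 153.0], [525.0, 153.0], [508.0, 251.0], [453.0, 252.0]]
```

```bash
python3 - <<'E'
from h import *
T=pose();C=cam("wrist",T)
for p in((46,0,56.5),(46,0,82.5),(-46,0,56.5),(46,26,56.5),(46,-26,56.5),(46,26,82.5),(46,-26,82.5),(20,26,56.5)):
  print(p,proj(C,(T@[*p,1])[:3]).round(1))
im=cv2.imread("pics/w3.png");m=wax(cv2.cvtColor(im,cv2.COLOR_BGR2RGB))
ys,xs=np.nonzero(m);k=(xs>225)&(xs<340);print(ys[k].min(),ys[k].max(),[ (r,xs[k&(ys==r)].min(),xs[k&(ys==r)].max()) for r in (195,210,230,250,270)])
print(im[180:225:3,280].tolist())
goto(T,421,107,240,-173.8)
E
```

```text
(46, 0, 56.5) [280.8 187.3]
(46, 0, 82.5) [280.7 177.7]
(-46, 0, 56.5) [280.9 369. ]
(46, 26, 56.5) [342.1 187.3]
(46, -26, 56.5) [219.5 187.4]
(46, 26, 82.5) [332.7 177.6]
(46, -26, 82.5) [228.6 177.8]
(20, 26, 56.5) [339.3 244.9]
0 368 [(195, np.int64(229), np.int64(330)), (210, np.int64(227), np.int64(332)), (230, np.int64(227), np.int64(334)), (250, np.int64(229), np.int64(330)), (270, np.int64(231), np.int64(330))]
[[193, 197, 197], [191, 197, 197], [160, 171, 178], [68, 113, 143], [69, 114, 144], [71, 117, 147], [68, 114, 145], [77, 129, 165], [98, 168, 214], [113, 192, 234], [118, 199, 238], [119, 202, 240], [117, 199, 239], [115, 196, 237], [117, 197, 238]]
  shift tool [-4.6  1.9  0.3] turn z -0.6
```

>>> arm_command(
  commands=[0, 0, -0.6, -1.5, 2.8, 0, 1, 0, 0, 0, 0, 0, 30, 1, 0, 0, 0, 0, 0, 30, 1, 0, 0, 0, 0, 0, 22, 1, 0, 0, 0, 0, 0, 0, 1, 0, 0, 0, 0, 0, 0, 1],
)

```text
clock: 10.05
eef_pos: [424.4, 105.7, 158.1]
orientation: [0.0, 0.999, 0.053, -0.0]
ft_force: [-0.8, 0.1, -0.2]
opening: 50.4
finger_force: 24.7
```

>>> arm_command(
  commands=[0, 0, 0, 0, 0, 5, 1, 0, 0, 0, 0, 0, 5, 1, 0, 0, 0, 0, 0, 4, 1, 0, 0, 0, 0, 0, 4, 1, 0, 0, 0, 0, 0, 0, 1],
)

```text
clock: 10.55
eef_pos: [423.6, 106.5, 139.8]
orientation: [0.0, 0.999, 0.053, -0.0]
ft_force: [0.7, 0.4, -1.4]
opening: 50.6
finger_force: 24.7
```

>>> arm_command(
  commands=[0, 0, 0, 0, 0, 6, 1, 0, 0, 0, 0, 0, 6, 1, 0, 0, 0, 0, 0, 6, 1, 0, 0, 0, 0, 0, 6, 1, 0, 0, 0, 0, 0, 0, 1],
)

```text
clock: 11.05
eef_pos: [423.7, 106.5, 115.4]
orientation: [0.0, 0.999, 0.053, -0.0]
ft_force: [1.1, -0.4, -0.9]
opening: 50.5
finger_force: 24.7
```

>>> arm_command(
  commands=[0, 0, 0, 0, 0, 6, 1, 0, 0, 0, 0, 0, 6, 1, 0, 0, 0, 0, 0, 2, 1, 0, 0, 0, 0, 0, 0, 1, 0, 0, 0, 0, 0, 0, 1],
)

```text
clock: 11.55
eef_pos: [423.7, 106.5, 102.1]
orientation: [0.0, 0.999, 0.053, -0.0]
ft_force: [-0.6, -0.6, -1.6]
opening: 50.4
finger_force: 24.7
```

>>> arm_command(
  commands=[0, 0, 0, 0, 0, 2.5, 1, 0, 0, 0, 0, 0, 0, 1, 0, 0, 0, 0, 0, 0, 0.2, 0, 0, 0, 0, 0, 0, 0.2, 0, 0, 0, 0, 0, 0, 0.2, 0, 0, 0, 0, 0, -20, 0.2, 0, 0, 0, 0, 0, -40, 0.2, 0, 0, 0, 0, 0, -40, 0, 0, 0, 0, 0, 0, -40, 0, 0, 0, 0, 0, 0, 0, 0],
)

```text
clock: 12.55
eef_pos: [426.7, 106.8, 244.3]
orientation: [-0.0, 0.999, 0.053, 0.005]
ft_force: [1.7, 0.8, -0.6]
opening: 87.4
finger_force: 0.0
```

```bash
python3 - <<'E'
from h import *
T=show(); im,C=snap("wrist","w4"); print("wax",rects(wax(im),C,43,1500)); print(floors(im,C))
hsv=cv2.cvtColor(im,cv2.COLOR_RGB2HSV)
f=(hsv[...,1]<14)&(hsv[...,2]>175)&(hsv[...,2]<242);print(rects(cv2.morphologyEx(f.astype(np.uint8),cv2.MORPH_OPEN,np.ones((5,5))),C,17,900))
E
```

```text
t 12.6 tcp [426.7 106.8 244.3] yaw -173.89 F [ 1.7  0.8 -0.6] open 87.4 fing 0.0 j6 1.55
wax [(array([571.9,  50.3]), array([56.9, 17.6]), 13.9, 1585), (array([419.9, 106.5]), array([95.7, 46.1]), 7.2, 5165)]
[]
[(array([447. , 292.1]), array([94.1, 19.6]), -81.0, 1891), (array([430.7,  10. ]), array([90.5, 58.8]), 6.2, 4833), (array([440. , -87.5]), array([91.2, 58.8]), 6.3, 4461)]
```

View pics/w4.png

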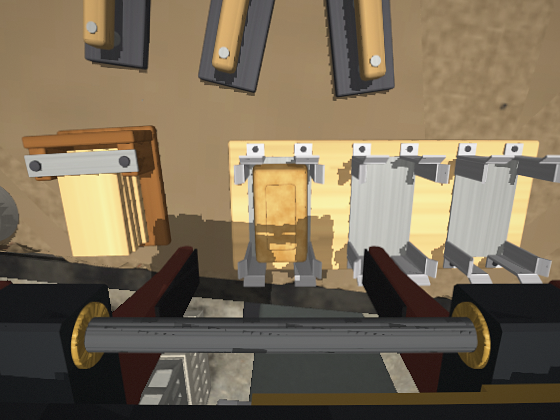

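Bar B is seated squarely in pocket 1, at (280,210). Next is bar A.

>>> arm_command(
  commands=[0, 0, 0, -8, 44, 0, 0, 0, 0, 0, -8, 44, 0, 0, 0, 0, 0, -8, 44, 0, 0, 0, 0, 0, -8, 44, 0, 0, 0, 0, 0, -8, 44, 0, 0, 0, 0, 0, -8, 44, 0, 0, 0, 0, 0, -8, 44, 0, 0, 0, 0, 0, -8, 44, 0, 0, 0, 0, 0, -8, 44, 0, 0, 0, 0, 0, 0, 0, 0, 0],
)

```text
clock: 13.6
eef_pos: [394.1, -300.0, 238.4]
orientation: [0.001, 0.999, 0.051, -0.0]
ft_force: [-0.4, 1.3, -0.4]
opening: 87.6
finger_force: 0.0
```

>>> arm_command(
  commands=[0, 0, -8.4, 0, 0, 0, 0, 0, 0, -8.4, 0, 0, 0, 0, 0, 0, -8.4, 0, 0, 0, 0, 0, 0, -8.4, 0, 0, 0, 0, 0, 0, -8.4, 0, 0, 0, 0, 0, 0, -8.4, 0, 0, 0, 0, 0, 0, -8.4, 0, 0, 0, 0, 0, 0, -8.4, 0, 0, 0, 0, 0, 0, 0, 0, 0, 0, 0],
)

```text
clock: 14.5
eef_pos: [393.6, -293.5, 238.2]
orientation: [-0.002, 0.802, 0.598, -0.0]
ft_force: [-0.3, 0.5, 0.5]
opening: 88.1
finger_force: 0.0
```

```bash
python3 - <<'E'
from h import *
T=show(); im,C=snap("wrist","w5"); r=rects(wax(im),C,26,1500); print("wax",r)
for c,wh,a,n in r:
    if 80<wh[0]<105 and wh[1]>40: goto(T,*c,82,a-180)
E
```

```text
t 14.5 tcp [ 393.6 -293.5  238.2] yaw -106.60 F [-0.3  0.5  0.5] open 88.1 fing 0.0 j6 -0.49
wax [(array([ 397.9, -293.8]), array([89.1, 47.5]), 73.4, 4632), (array([ 366.5, -472.1]), array([64.3, 40.7]), -16.6, 1580), (array([ 466.3, -536.2]), array([338.8,  24.1]), -16.4, 3940)]
  shift tool [  0.7   4.6 156.2] turn z -0.0
```

>>> arm_command(
  commands=[0, 0, 0, -1.5, 4.5, 36, 0, 0, 0, 0, 0, 0, 40, 0, 0, 0, 0, 0, 0, 40, 0, 0, 0, 0, 0, 0, 25, 0, 0, 0, 0, 0, 0, 15, 0, 0, 0, 0, 0, 0, 0, 0, 0, 0, 0, 0, 0, 0, 1, 0, 0, 0, 0, 0, 0, 1, 0, 0, 0, 0, 0, 0, 1, 0, 0, 0, 0, 0, 0, 1],
)

```text
clock: 15.55
eef_pos: [398.3, -297.7, 84.0]
orientation: [0.0, 0.802, 0.597, 0.0]
ft_force: [0.5, -0.1, -0.6]
opening: 59.4
finger_force: 0.0
```

>>> arm_command(
  commands=[0, 0, 0, 0, 0, 0, 1, 0, 0, 0, 0, 0, 0, 1, 0, 0, 0, 0, 0, 0, 1, 0, 0, 0, 0, 0, 0, 1],
)

```text
clock: 15.95
eef_pos: [398.2, -297.7, 83.9]
orientation: [0.0, 0.802, 0.597, 0.0]
ft_force: [-0.5, -0.3, 3.5]
opening: 49.9
finger_force: 25.0
```

>>> arm_command(
  commands=[0, 0, 0, 0, 0, -40, 1, 0, 0, 0, 0, 0, -40, 1, 0, 0, 0, 0, 0, -40, 1, 0, 0, 0, 0, 0, -38, 1, 0, 0, 8.4, 0, 0, 0, 1, 0, 0, 8.4, 0, 0, 0, 1, 0, 0, 8.4, 0, 0, 0, 1, 0, 0, 8.4, 0, 0, 0, 1, 0, 0, 8.4, 0, 0, 0, 1, 0, 0, 8.4, 0, 0, 0, 1],
)

```text
clock: 16.95
eef_pos: [397.8, -297.3, 241.3]
orientation: [-0.0, 0.981, 0.196, -0.0]
ft_force: [-0.2, 0.2, -1.6]
opening: 50.0
finger_force: 24.7
```

>>> arm_command(
  commands=[0, 0, 8.4, 0, 0, 0, 1, 0, 0, 8.4, 0, 0, 0, 1, 0, 0, 0, 13.5, -40.5, 0, 1, 0, 0, 0, 13.5, -40.5, 0, 1, 0, 0, 0, 13.5, -40.5, 0, 1, 0, 0, 0, 13.5, -40.5, 0, 1, 0, 0, 0, 13.5, -40.5, 0, 1, 0, 0, 0, 0, 0, 0, 1, 0, 0, 0, 0, 0, 0, 1, 0, 0, 0, 0, 0, 0, 1],
)

```text
clock: 17.95
eef_pos: [443.7, -89.9, 241.6]
orientation: [0.0, 0.999, 0.053, -0.0]
ft_force: [-0.3, -0.5, -1.4]
opening: 49.6
finger_force: 24.7
```

```bash
python3 - <<'E'
from h import *
T=show(); im,C=snap("wrist","w6"); hsv=cv2.cvtColor(im,cv2.COLOR_RGB2HSV)
f=(hsv[...,1]<14)&(hsv[...,2]>170)&(hsv[...,2]<242);print(rects(cv2.morphologyEx(f.astype(np.uint8),cv2.MORPH_OPEN,np.ones((5,5))),C,17,900))
m=wax(im);ys,xs=np.nonzero(m);k=(xs>225)&(xs<340)&(ys>120);print(ys[k].min(),ys[k].max(),[ (r,xs[k&(ys==r)].min(),xs[k&(ys==r)].max()) for r in (195,210,230,250,270)])
print(hsv[180:225:3,280,2]); print("bar1",rects(m,C,43,1500))
goto(T,443,-88,240,-173.8)
E
```

```text
t 17.9 tcp [443.7 -89.9 241.6] yaw -173.91 F [-0.3 -0.5 -1.4] open 49.6 fing 24.7 j6 1.11
[(array([447.8,  11.7]), array([68.4, 59.2]), 6.3, 3400), (array([479.6, -79.7]), array([51.1, 23.8]), -84.0, 1144)]
177 359 [(195, np.int64(228), np.int64(331)), (210, np.int64(227), np.int64(332)), (230, np.int64(226), np.int64(331)), (250, np.int64(229), np.int64(330)), (270, np.int64(231), np.int64(329))]
[140 142 145 142 185 183 236 238 238 238 236 236 236 238 192]
bar1 [(array([569.4,  48.8]), array([49.8, 20.7]), 15.0, 1534), (array([424.1,  98.4]), array([89.3, 61.6]), 7.2, 5805), (array([403.2, -85.1]), array([135.3, 109. ]), 6.4, 14627)]
  shift tool [-0.4 -2.   1.6] turn z -0.1
```

>>> arm_command(
  commands=[0, 0, 0, -3, -2, 0, 1, 0, 0, 0, 0, 0, 30, 1, 0, 0, 0, 0, 0, 30, 1, 0, 0, 0, 0, 0, 22, 1, 0, 0, 0, 0, 0, 0, 1, 0, 0, 0, 0, 0, 0, 1],
)

```text
clock: 18.6
eef_pos: [440.3, -88.1, 159.8]
orientation: [-0.0, 0.999, 0.053, -0.0]
ft_force: [1.0, -0.0, -1.1]
opening: 49.9
finger_force: 24.7
```

>>> arm_command(
  commands=[0, 0, 0, 0, 0, 5, 1, 0, 0, 0, 0, 0, 5, 1, 0, 0, 0, 0, 0, 5, 1, 0, 0, 0, 0, 0, 4, 1, 0, 0, 0, 0, 0, 0, 1],
)

```text
clock: 19.1
eef_pos: [440.9, -87.5, 140.5]
orientation: [0.0, 0.999, 0.053, 0.0]
ft_force: [0.9, -0.1, -1.3]
opening: 50.3
finger_force: 24.7
```

>>> arm_command(
  commands=[0, 0, 0, 0, 0, 6, 1, 0, 0, 0, 0, 0, 6, 1, 0, 0, 0, 0, 0, 6, 1, 0, 0, 0, 0, 0, 6, 1, 0, 0, 0, 0, 0, 0, 1],
)

```text
clock: 19.6
eef_pos: [440.8, -87.5, 116.0]
orientation: [-0.0, 0.999, 0.053, 0.0]
ft_force: [2.8, -0.4, -1.9]
opening: 50.0
finger_force: 24.7
```

>>> arm_command(
  commands=[0, 0, 0, 0, 0, 6, 1, 0, 0, 0, 0, 0, 5, 1, 0, 0, 0, 0, 0, 2, 1, 0, 0, 0, 0, 0, 0, 1, 0, 0, 0, 0, 0, 0, 1],
)

```text
clock: 20.1
eef_pos: [440.8, -87.5, 103.7]
orientation: [0.0, 0.999, 0.053, 0.0]
ft_force: [2.6, 0.4, -2.2]
opening: 50.1
finger_force: 24.7
```

>>> arm_command(
  commands=[0, 0, 0, 0, 0, 2.5, 1, 0, 0, 0, 0, 0, 0, 1, 0, 0, 0, 0, 0, 0, 0.2, 0, 0, 0, 0, 0, 0, 0.2, 0, 0, 0, 0, 0, 0, 0.2, 0, 0, 0, 0, 0, -20, 0.2, 0, 0, 0, 0, 0, -40, 0.2, 0, 0, 0, 0, 0, -40, 0, 0, 0, 0, 0, 0, -40, 0, 0, 0, 0, 0, 0, 0, 0],
)

```text
clock: 21.1
eef_pos: [442.9, -88.3, 245.7]
orientation: [0.002, 0.999, 0.053, 0.004]
ft_force: [1.7, 0.1, -0.1]
opening: 87.0
finger_force: 0.0
```

```bash
python3 - <<'E'
from h import *
T=show(); im,C=snap("wrist","w7"); print("wax",rects(wax(im),C,43,1500))
E
```

```text
t 21.1 tcp [442.9 -88.3 245.7] yaw -173.89 F [ 1.7  0.1 -0.1] open 87.0 fing 0.0 j6 1.11
wax [(array([570.5,  49.3]), array([52.6, 20.2]), 14.5, 1510), (array([423.8,  99.4]), array([89.5, 63.3]), 7.6, 5677), (array([440.1, -87.1]), array([96.2, 46.7]), 6.1, 5230)]
```

>>> arm_command(
  commands=[0, 0, 0, 0, -44, 0, 0, 0, 0, 0, 0, -44, 0, 0, 0, 0, 0, 0, -44, 0, 0, 0, 0, 0, 0, -44, 0, 0, 0, 0, 0, 0, -44, 0, 0, 0, 0, 0, 0, -44, 0, 0, 0, 0, 0, 0, -44, 0, 0, 0, 0, 0, 0, -44, 0, 0, 0, 0, 0, 0, 0, 0, 0, 0, 0, 0, 0, 0, 0, 0],
)

```text
clock: 22.15
eef_pos: [401.8, 262.6, 239.5]
orientation: [0.001, 0.999, 0.055, -0.002]
ft_force: [-1.2, 0.2, -0.5]
opening: 87.8
finger_force: 0.0
```

```bash
python3 - <<'E'
from h import *
T=show(); im,C=snap("wrist","w8")
b,f=jig(im,C); print("ply",rects(cv2.morphologyEx(b.astype(np.uint8),cv2.MORPH_OPEN,np.ones((3,3))),C,48,800))
print([(d["p"],d["uv"],atz(C,d["uv"],43.5).round(1)) for d in landmark_of("wrist","slip4_center")[:4]])
print([(d["p"],atz(C,d["uv"],12).round(1)) for d in landmark_of("wrist","rack_home")[:2]])
for d in regions_of("wrist","slip4_center")[:3]: print(d["p"],d["uv"],rects(d["mask"],C,48,300))
E
```

```text
t 22.1 tcp [401.8 262.6 239.5] yaw -173.73 F [-1.2  0.2 -0.5] open 87.8 fing 0.0 j6 1.90
ply [(array([416. , 272.1]), array([53. , 50.6]), 7.1, 3625), (array([432.3,  76.8]), array([52.3, 24.4]), 6.0, 1575), (array([415.8, 158.1]), array([58.9, 14.2]), 6.1, 1046)]
[(0.9, [271.9, 193.1], array([415.1, 271.2,  43.5]))]
[]
0.63 [273.0, 202.8] [(array([405.1, 270.2]), array([75.2, 52.7]), 7.8, 5222)]
```

View pics/w8.png

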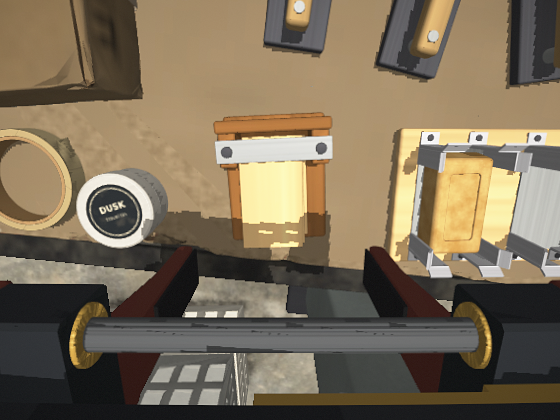

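The slip stack is at cols 243–306 with its front edge near row 247, under the keeper at rows 137–163. The tin and tape are well clear.

>>> arm_command(
  commands=[0, 0, -1.6, 2.8, -7, 29, 0, 0, 0, 0, 0, 0, 40, 0, 0, 0, 0, 0, 0, 30, 0, 0, 0, 0, 0, 0, 10, 0, 0, 0, 0, 0, 0, 0, 0, 0, 0, 0, 0, 0, 0, 0],
)

```text
clock: 22.95
eef_pos: [406.0, 269.6, 133.0]
orientation: [-0.0, 0.998, 0.067, 0.0]
ft_force: [0.5, -0.3, 0.1]
opening: 87.7
finger_force: 0.0
```

```bash
python3 - <<'E'
from h import *
T=show(); goto(T,403.6,269.9,120.7,-172.1)
im,C=snap("wrist","w9"); b,f=jig(im,C); print("ply",rects(cv2.morphologyEx(b.astype(np.uint8),cv2.MORPH_OPEN,np.ones((3,3))),C,48,800))
for d in regions_of("wrist","slip4_center")[:3]: print(d["p"],d["uv"],rects(d["mask"],C,48,300))
E
```

```text
t 22.9 tcp [406.  269.6 133. ] yaw -172.35 F [ 0.5 -0.3  0.1] open 87.7 fing 0.0 j6 1.88
  shift tool [-2.3 -0.6 12.3] turn z -0.3
ply [(array([428.1, 273.9]), array([50.1, 27.4]), -82.4, 4393), (array([421.9, 166.8]), array([30.1, 13.4]), 6.2, 1189), (array([387. , 252.6]), array([25.7, 16.1]), 8.0, 906)]
0.93 [279.9, 255.6] [(array([406.7, 271.1]), array([69.5, 52.3]), 7.7, 11310)]
```

View pics/w9.png

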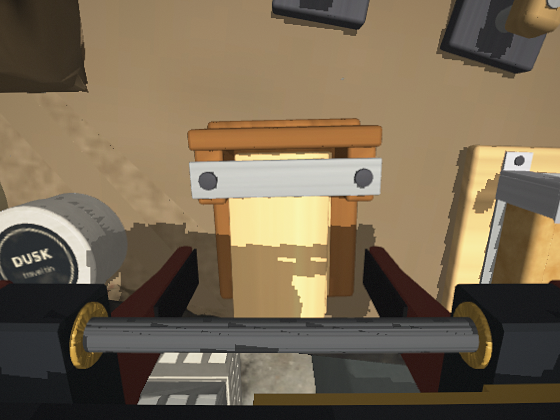

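The slip is centred between the fingers (cols 230–330, tool centre 280), so I'll descend, grip, raise 2 mm and slide it out.

>>> arm_command(
  commands=[0, 0, -0.3, -2.5, -1, 6, 0, 0, 0, 0, 0, 0, 6.3, 0, 0, 0, 0, 0, 0, 0, 0, 0, 0, 0, 0, 0, 0, 1, 0, 0, 0, 0, 0, 0, 1, 0, 0, 0, 0, 0, 0, 1, 0, 0, 0, 0, 0, 0, 1, 0, 0, 0, 0, 0, 0, 1, 0, 0, 0, 0, 0, 0, 1, 0, 0, 0, 0, 0, 0, 1],
)

```text
clock: 24.05
eef_pos: [402.6, 270.5, 119.9]
orientation: [0.0, 0.998, 0.07, 0.0]
ft_force: [0.2, -0.1, 0.1]
opening: 51.8
finger_force: 25.0
```

>>> arm_command(
  commands=[0, 0, 0, 0, 0, 0, 1, 0, 0, 0, 0, 0, 0, 1],
)

```text
clock: 24.25
eef_pos: [402.6, 270.5, 119.9]
orientation: [0.0, 0.998, 0.07, 0.0]
ft_force: [0.0, -0.7, 1.7]
opening: 51.8
finger_force: 25.0
```

>>> arm_command(
  commands=[0, 0, 0, 0, 0, -2, 1, 0, 0, 0, -5, 0, 0, 1, 0, 0, 0, -15, 0, 0, 1, 0, 0, 0, -15, 0, 0, 1, 0, 0, 0, -15, 0, 0, 1, 0, 0, 0, -10, 0, 0, 1, 0, 0, 0, 0, 0, -30, 1, 0, 0, 0, 0, 0, -40, 1, 0, 0, 0, 0, 0, -40, 1, 0, 0, 0, 0, 0, -10, 1],
)

```text
clock: 25.25
eef_pos: [344.1, 263.1, 245.4]
orientation: [-0.001, 0.998, 0.07, 0.003]
ft_force: [1.3, 1.2, -0.3]
opening: 51.7
finger_force: 25.0
```

```bash
python3 - <<'E'
from h import *
T=show(); im,C=snap("wrist","w10")
for d in regions_of("wrist","slip4_center")[:3]: print(d["p"],d["uv"],rects(d["mask"],C,39,300))
zt=T[2,3]-72
b,f=jig(im,C); print("ply held plane",rects(cv2.morphologyEx(b.astype(np.uint8),cv2.MORPH_OPEN,np.ones((3,3))),C,zt,800))
for p in((36+20,0,72),(56,0,72),(36,26,72),(36,-26,72)): print(p,proj(C,(T@[*p,1])[:3]).round(1))
E
```

```text
t 25.2 tcp [344.1 263.1 245.4] yaw -171.97 F [ 1.3  1.2 -0.3] open 51.7 fing 25.0 j6 1.92
0.63 [280.9, 231.1] [(array([312.2, 259.5]), array([155.9,  97.8]), 7.6, 16676)]
ply held plane [(array([415.2, 272.1]), array([27.6, 26.8]), 9.4, 3694), (array([410.9, 209.3]), array([23.5,  8. ]), 6.5, 857), (array([418.3, 164. ]), array([21.5, 13.2]), 7.0, 1265), (array([377.8, 268. ]), array([50.6, 45.3]), -82.0, 9273)]
(56, 0, 72) [280.7 159.7]
(56, 0, 72) [280.7 159.7]
(36, 26, 72) [335.3 201.9]
(36, -26, 72) [226.3 202.1]
```

View pics/w10.png

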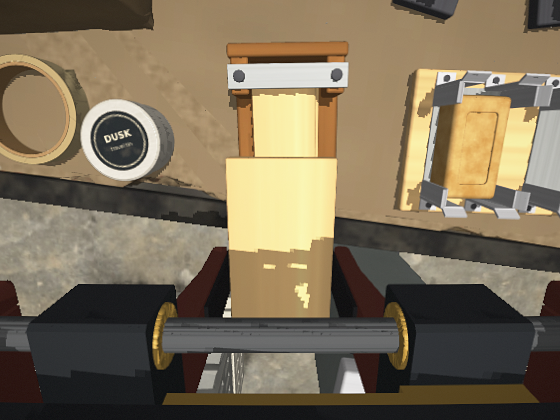

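The slip is held with its back edge at row 157, so its centre is about +11 mm in tool x. The stack in the rack is undisturbed. Next: pocket 1.

>>> arm_command(
  commands=[0, 0, 1.8, 0, 0, 0, 1, 0, 0, 0, 12, 41, 0, 1, 0, 0, 0, 12, 41, 0, 1, 0, 0, 0, 12, 41, 0, 1, 0, 0, 0, 12, 41, 0, 1, 0, 0, 0, 0, 0, 30, 1, 0, 0, 0, 0, 0, 30, 1, 0, 0, 0, 0, 0, 22, 1, 0, 0, 0, 0, 0, 0, 1, 0, 0, 0, 0, 0, 0, 1],
)

```text
clock: 26.35
eef_pos: [407.3, 104.2, 158.8]
orientation: [0.0, 0.999, 0.054, -0.002]
ft_force: [-0.5, 0.9, 0.1]
opening: 51.9
finger_force: 25.0
```

```bash
python3 - <<'E'
from h import *
T=show(); goto(T,409.3,105.4,158,-173.8)
E
```

```text
t 26.4 tcp [407.3 104.2 158.8] yaw -173.79 F [-0.5  0.9  0.1] open 51.9 fing 25.0 j6 1.55
  shift tool [ 2.1 -1.   0.7] turn z 0.0
```

>>> arm_command(
  commands=[0, 0, 0, 2, -1.2, 0, 1, 0, 0, 0, 0, 0, 0, 1, 0, 0, 0, 0, 0, 5, 1, 0, 0, 0, 0, 0, 5, 1, 0, 0, 0, 0, 0, 5, 1, 0, 0, 0, 0, 0, 5, 1, 0, 0, 0, 0, 0, 0, 1],
)

```text
clock: 27.05
eef_pos: [409.9, 105.6, 139.1]
orientation: [0.0, 0.999, 0.054, -0.001]
ft_force: [0.4, -0.3, -0.5]
opening: 51.6
finger_force: 25.0
```

>>> arm_command(
  commands=[0, 0, 0, 0, 0, 5, 1, 0, 0, 0, 0, 0, 5, 1, 0, 0, 0, 0, 0, 2, 1, 0, 0, 0, 0, 0, 0, 1],
)

```text
clock: 27.45
eef_pos: [410.2, 105.6, 127.5]
orientation: [0.0, 0.999, 0.054, -0.0]
ft_force: [-0.5, 0.0, -0.6]
opening: 51.5
finger_force: 25.0
```

>>> arm_command(
  commands=[0, 0, 0, 0, 0, 2.5, 1, 0, 0, 0, 0, 0, 0, 1, 0, 0, 0, 0, 0, 0, 0.2, 0, 0, 0, 0, 0, 0, 0.2, 0, 0, 0, 0, 0, 0, 0.2, 0, 0, 0, 0, 0, -20, 0.2, 0, 0, 0, 0, 0, -40, 0.2, 0, 0, 0, 0, 0, -40, 0, 0, 0, 0, 0, 0, -20, 0, 0, 0, 0, 0, 0, 0, 0],
)

```text
clock: 28.45
eef_pos: [412.3, 105.9, 248.2]
orientation: [-0.0, 0.999, 0.054, 0.003]
ft_force: [1.1, -0.1, -0.2]
opening: 87.2
finger_force: 0.0
```

```bash
python3 - <<'E'
from h import *
T=show(); im,C=snap("wrist","w11")
for d in regions_of("wrist","slip4_center")[:4]: print(round(d["p"],2),d["uv"],rects(d["mask"],C,52,300))
E
```

```text
t 28.4 tcp [412.3 105.9 248.2] yaw -173.80 F [ 1.1 -0.1 -0.2] open 87.2 fing 0.0 j6 1.55
0.85 [280.5, 195.1] [(array([421.3, 106.8]), array([91.7, 51.9]), 5.9, 6319)]
```

>>> arm_command(
  commands=[0, 0, -1.8, 0, 0, 0, 0, 0, 0, 0, 4, -41, 0, 0, 0, 0, 0, 4, -41, 0, 0, 0, 0, 0, 4, -41, 0, 0, 0, 0, 0, 4, -41, 0, 0, 0, 0, 0, 0, 0, 40, 0, 0, 0, 0, 0, 0, 35, 0, 0, 0, 0, 0, 0, 20, 0, 0, 0, 0, 0, 0, 0, 0, 0, 0, 0, 0, 0, 0, 0],
)

```text
clock: 29.55
eef_pos: [402.7, 269.8, 149.3]
orientation: [0.001, 0.998, 0.07, -0.002]
ft_force: [0.8, 0.5, 0.3]
opening: 87.7
finger_force: 0.0
```

```bash
python3 - <<'E'
from h import *
T=show()
im,C=snap("wrist","w12")
for d in regions_of("wrist","slip4_center")[:3]: print(round(d["p"],2),d["uv"],rects(d["mask"],C,39,300))
goto(T,402.6,270.5,111.2,-172.1)
E
```

```text
t 29.6 tcp [402.7 269.8 149.3] yaw -172.00 F [0.8 0.5 0.3] open 87.7 fing 0.0 j6 1.88
0.65 [536.2, 241.4] [(array([428.4, 117.6]), array([69.7, 37.5]), 20.9, 4450)]
  shift tool [ 0.1 -0.7 38.1] turn z 0.1
```

View pics/w11.png

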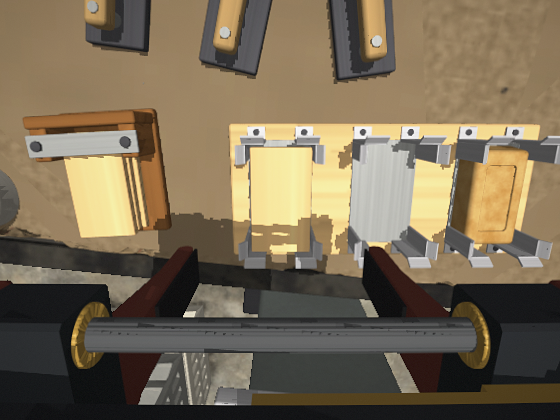

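Slip 4 lies squarely in pocket 1, at (281,195). Now a check on slip 3's position in the rack.

```bash
python3 - <<'E'
from h import *
T=show();C=cam("wrist",T)
im=cv2.cvtColor(cv2.imread("pics/w12.png"),cv2.COLOR_BGR2RGB);hsv=cv2.cvtColor(im,cv2.COLOR_RGB2HSV).astype(int)
m=(abs(hsv[...,0]-27)<6)&(hsv[...,1]>45)&(hsv[...,1]<120)&(hsv[...,2]>120)
for r in(200,215,230,260,275):
  xs=np.nonzero(m[r,180:400])[0]+180
  if len(xs): print(r,xs.min(),xs.max(),len(xs),"expected y edges",[ (T[:3,:3].T@(atz(C,(x,r),39)-T[:3,3])).round(1)[:2].tolist() for x in(xs.min(),xs.max())])
ys=np.nonzero(m[150:330,280])[0]+150; print(ys.min(),ys.max(),(T[:3,:3].T@(atz(C,(280,ys.max()),39)-T[:3,3])).round(1))
E
```

```text
t 29.6 tcp [403.9 270.4 150.8] yaw -172.01 F [-0.4  0.4  0.6] open 87.9 fing 0.0 j6 1.88
200 238 327 88 expected y edges [[27.9, -25.6], [27.9, 27.7]]
215 239 326 88 expected y edges [[18.6, -25.3], [18.6, 27.5]]
230 240 323 84 expected y edges [[9.1, -25.0], [9.0, 26.0]]
275 287 320 34 expected y edges [[-21.1, 4.0], [-21.2, 25.1]]
184 249 [ -3.4  -0.5 111.8]
```

>>> arm_command(
  commands=[0, 0, 0, -1.3, 0.5, 20, 0, 0, 0, 0, 0, 0, 12, 0, 0, 0, 0, 0, 0, 6, 0, 0, 0, 0, 0, 0, 0, 0, 0, 0, 0, 0, 0, 0, 0, 0, 0, 0, 0, 0, 0, 0],
)

```text
clock: 30.25
eef_pos: [402.7, 269.8, 112.9]
orientation: [-0.0, 0.998, 0.07, 0.0]
ft_force: [-0.1, 0.3, 0.4]
opening: 88.0
finger_force: 0.0
```

>>> arm_command(
  commands=[0, 0, 0, 0, 0, 2, 0, 0, 0, 0, 0, 0, 0, 0, 0, 0, 0, 0, 0, 0, 1, 0, 0, 0, 0, 0, 0, 1, 0, 0, 0, 0, 0, 0, 1, 0, 0, 0, 0, 0, 0, 1, 0, 0, 0, 0, 0, 0, 1, 0, 0, 0, 0, 0, 0, 1, 0, 0, 0, 0, 0, 0, 1, 0, 0, 0, 0, 0, 0, 1],
)

```text
clock: 31.25
eef_pos: [402.2, 269.5, 110.4]
orientation: [0.0, 0.998, 0.07, -0.0]
ft_force: [-0.8, -0.7, 0.6]
opening: 51.4
finger_force: 25.1
```

>>> arm_command(
  commands=[0, 0, 0, 0, 0, 0, 1, 0, 0, 0, 0, 0, 0, 1],
)

```text
clock: 31.45
eef_pos: [402.3, 269.6, 110.4]
orientation: [0.0, 0.998, 0.07, 0.0]
ft_force: [0.4, -1.2, 1.8]
opening: 51.6
finger_force: 25.2
```

>>> arm_command(
  commands=[0, 0, 0, 0, 0, -2, 1, 0, 0, 0, -5, 0, 0, 1, 0, 0, 0, -15, 0, 0, 1, 0, 0, 0, -15, 0, 0, 1, 0, 0, 0, -15, 0, 0, 1, 0, 0, 0, -10, 0, 0, 1, 0, 0, 0, 0, 0, -40, 1, 0, 0, 0, 0, 0, -45, 1, 0, 0, 0, 0, 0, -45, 1, 0, 0, 1.8, 0, 0, 0, 1],
)

```text
clock: 32.45
eef_pos: [344.9, 262.9, 247.4]
orientation: [-0.002, 0.999, 0.054, 0.005]
ft_force: [0.7, 0.3, 0.2]
opening: 51.6
finger_force: 25.0
```

```bash
python3 - <<'E'
from h import *
T=show(); im,C=snap("wrist","w13")
hsv=cv2.cvtColor(im,cv2.COLOR_RGB2HSV).astype(int)
print(hsv[145:170,260,2].tolist()); print(hsv[145:170,220:240,2][20].tolist())
for p in((56,0,71.5),(56,-26,71.5),(56,26,71.5)): print(p,proj(C,(T@[*p,1])[:3]).round(1))
for d in regions_of("wrist","slip4_center")[:3]: print(round(d["p"],2),d["uv"],np.nonzero(d["mask"].any(1))[0][[0,-1]],np.nonzero(d["mask"][200])[0][[0,-1]] if d["mask"][200].any() else 0)
E
```

```text
t 32.5 tcp [344.9 262.9 247.4] yaw -173.78 F [0.7 0.3 0.2] open 51.6 fing 25.0 j6 1.95
[250, 250, 250, 250, 250, 250, 250, 250, 250, 252, 247, 182, 182, 249, 251, 250, 250, 250, 250, 250, 250, 250, 250, 250, 250]
[173, 172, 168, 184, 245, 251, 250, 250, 250, 250, 250, 250, 250, 250, 250, 250, 250, 250, 250, 250]
(56, 0, 71.5) [280.7 159.8]
(56, -26, 71.5) [224.2 160. ]
(56, 26, 71.5) [337.2 159.8]
0.68 [479.6, 139.3] [ 83 198] 0
```

>>> arm_command(
  commands=[0, 0, 0, 5.2, 40, 0, 1, 0, 0, 0, 5.2, 40, 0, 1, 0, 0, 0, 5.2, 40, 0, 1, 0, 0, 0, 5.2, 40, 0, 1, 0, 0, 0, 5.2, 40, 0, 1, 0, 0, 0, 5.2, 40, 0, 1, 0, 0, 0, 5.2, 40, 0, 1, 0, 0, 0, 5.2, 40, 0, 1, 0, 0, 0, 5.2, 40, 0, 1, 0, 0, 0, 0, 0, 0, 1],
)

```text
clock: 33.55
eef_pos: [429.2, -95.3, 241.4]
orientation: [0.001, 0.999, 0.052, -0.0]
ft_force: [0.1, 0.9, -0.1]
opening: 51.9
finger_force: 25.0
```

>>> arm_command(
  commands=[0, 0, 0, 0, 0, 35, 1, 0, 0, 0, 0, 0, 35, 1, 0, 0, 0, 0, 0, 19, 1, 0, 0, 0, 0, 0, 0, 1, 0, 0, 0, 0, 0, 0, 1, 0, 0, 0, 0, 0, 0, 1],
)

```text
clock: 34.15
eef_pos: [428.4, -91.2, 154.0]
orientation: [0.0, 0.999, 0.054, 0.0]
ft_force: [0.2, -0.1, -0.7]
opening: 51.5
finger_force: 25.0
```

```bash
python3 - <<'E'
from h import *
T=show(); goto(T,430.6,-89.3,158,-173.8)
E
```

```text
t 34.1 tcp [428.4 -91.2 154. ] yaw -173.76 F [ 0.2 -0.1 -0.7] open 51.5 fing 25.0 j6 1.09
  shift tool [ 2.4 -1.6 -4. ] turn z 0.0
```

>>> arm_command(
  commands=[0, 0, 0, 2.3, -1.7, 0, 1, 0, 0, 0, 0, 0, 0, 1, 0, 0, 0, 0, 0, 5, 1, 0, 0, 0, 0, 0, 5, 1, 0, 0, 0, 0, 0, 5, 1, 0, 0, 0, 0, 0, 0, 1],
)

```text
clock: 34.75
eef_pos: [430.5, -89.7, 137.7]
orientation: [-0.0, 0.999, 0.054, -0.0]
ft_force: [1.4, 0.6, -1.0]
opening: 51.7
finger_force: 25.0
```

>>> arm_command(
  commands=[0, 0, 0, 0, 0, 5, 1, 0, 0, 0, 0, 0, 5, 1, 0, 0, 0, 0, 0, 2, 1, 0, 0, 0, 0, 0, 0, 1],
)

```text
clock: 35.15
eef_pos: [430.5, -89.7, 126.0]
orientation: [-0.0, 0.999, 0.054, -0.0]
ft_force: [1.3, 0.3, -0.4]
opening: 51.5
finger_force: 25.0
```

>>> arm_command(
  commands=[0, 0, 0, 0, 0, 2, 1, 0, 0, 0, 0, 0, 0, 1, 0, 0, 0, 0, 0, 0, 0.2, 0, 0, 0, 0, 0, 0, 0.2, 0, 0, 0, 0, 0, 0, 0.2, 0, 0, 0, 0, 0, -20, 0.2, 0, 0, 0, 0, 0, -40, 0.2, 0, 0, 0, 0, 0, -40, 0, 0, 0, 0, 0, 0, -20, 0, 0, 0, 0, 0, 0, 0, 0],
)

```text
clock: 36.15
eef_pos: [431.9, -90.2, 247.2]
orientation: [0.001, 0.999, 0.054, 0.003]
ft_force: [0.8, -1.1, 0.2]
opening: 86.8
finger_force: 0.0
```

```bash
python3 - <<'E'
from h import *
T=show(); im,C=snap("wrist","w14")
for n,z in(("slip4_center",52),("weight1_grip",48)):
  for d in regions_of("wrist",n)[:5]: print(n,round(d["p"],2),np.round(d["uv"]),rects(d["mask"],C,z,300))
print([(round(d["p"],2),np.round(d["uv"]),atz(C,d["uv"],38).round(1)) for d in landmark_of("wrist","weight1_grip")[:5]])
im,C=snap("top","t2")
for d in regions_of("top","weight1_grip")[:6]: print(round(d["p"],2),np.round(d["uv"]),rects(d["mask"],C,14,50))
E
```

```text
t 36.1 tcp [431.9 -90.2 247.2] yaw -173.79 F [ 0.8 -1.1  0.2] open 86.8 fing 0.0 j6 1.10
slip4_center 0.88 [ 50. 195.] [(array([422. , 104.9]), array([91.5, 57.2]), 6.2, 6294)]
weight1_grip 0.9 [509.  93.] [(array([ 547.9, -265.7]), array([85.7, 48.1]), -66.3, 6070)]
weight1_grip 0.79 [136.  35.] [(array([558.7,  33.1]), array([57. , 49.3]), 13.9, 4724)]
[(0.85, array([533.,  91.]), array([ 554.7, -291.4,   38. ])), (0.7, array([119.,   5.]), array([581.3,  52.8,  38. ]))]
0.88 [366. 205.] [(array([ 555. , -291.9]), array([100.,  54.]), -66.9, 350)]
0.69 [275. 198.] [(array([580.4,  55.6]), array([90.9, 49.4]), 13.6, 282)]
```

>>> arm_command(
  commands=[0, 0, 0, 31.5, -25, 0, 0, 0, 0, 0, 31.5, -25, 0, 0, 0, 0, 0, 31.5, -25, 0, 0, 0, 0, 0, 31.5, -25, 0, 0, 0, 0, 0, 31.5, -25, 0, 0, 0, 0, -7.8, 0, 0, 0, 0, 0, 0, 0, 0, 0, 0, 0, 0, 0, 0, 0, 0, 0, 0],
)

```text
clock: 37.25
eef_pos: [572.5, 51.5, 243.1]
orientation: [-0.0, 0.993, 0.12, -0.001]
ft_force: [-0.5, -0.1, 0.3]
opening: 87.7
finger_force: 0.0
```

```bash
cat >> h.py <<'E'
def rail(im):
    hsv=cv2.cvtColor(im,cv2.COLOR_RGB2HSV).astype(int)
    m=(abs(hsv[...,0]-18)<7)&(hsv[...,1]>100)&(hsv[...,2]>90)
    return cv2.morphologyEx(m.astype(np.uint8),cv2.MORPH_OPEN,np.ones((5,5)))
E
python3 - <<'E'
from h import *
im=cv2.cvtColor(cv2.imread("pics/w14.png"),cv2.COLOR_BGR2RGB)
hsv=cv2.cvtColor(im,cv2.COLOR_RGB2HSV).astype(int);m=(abs(hsv[...,0]-27)<6)&(hsv[...,1]>45)&(hsv[...,1]<120)&(hsv[...,2]>120)
T=np.eye(4);T[:3,:3]=R.from_quat([.999,.054,.003,.001]).as_matrix();T[:3,3]=[431.9,-90.2,247.2]
C=cam("wrist",T);print("slip3?",rects(cv2.morphologyEx(m.astype(np.uint8),cv2.MORPH_CLOSE,np.ones((3,3))),C,52,1500))
T=show(); im,C=snap("wrist","w15")
print("rail",rects(rail(im),C,48,800))
for d in regions_of("wrist","weight1_grip")[:4]: print(round(d["p"],2),np.round(d["uv"]),rects(d["mask"],C,20,300))
print([(round(d["p"],2),np.round(d["uv"]),atz(C,d["uv"],38).round(1)) for d in landmark_of("wrist","weight1_grip")[:5]])
E
```

```text
slip3? [(array([452.5, -76.4]), array([101.2,  68.7]), -82.9, 8091), (array([421. , 108.1]), array([91.7, 49.1]), 5.8, 5240), (array([434.8,  42.8]), array([52.8, 32.9]), 6.9, 2111)]
t 37.2 tcp [572.5  51.5 243.1] yaw -166.17 F [-0.5 -0.1  0.3] open 87.7 fing 0.0 j6 1.30
rail [(array([584.1, 260.2]), array([75.9, 25. ]), -2.2, 2280), (array([576.1, 158.3]), array([76.6, 20.2]), -7.7, 1820), (array([582. ,  53.6]), array([75.3, 16.9]), 14.2, 1572), (array([467.7, 262.9]), array([55.4, 15.6]), -81.5, 892), (array([485.2,  67. ]), array([85.4, 52.6]), -83.6, 2170), (array([395. , -72.1]), array([209. ,  14.3]), -76.4, 2140)]
0.77 [279. 189.] [(array([580.6,  53.3]), array([92.7, 51.7]), 13.9, 5217)]
0.77 [549. 273.] []
[(0.67, array([282., 194.]), array([583.7,  52.9,  38. ]))]
```

View pics/w15.png

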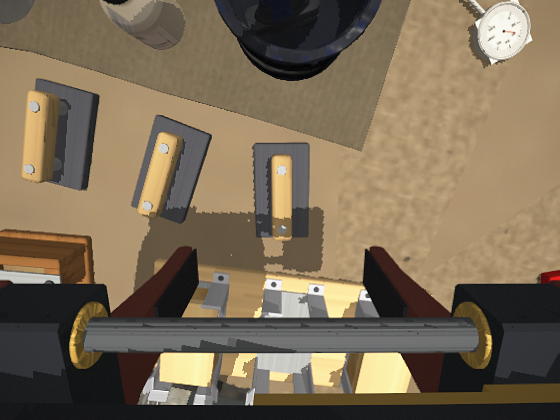

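The rail is centred at (281,195), between the fingers. Its measured size of 75 x 17 mm at z = 48 confirms the height.

>>> arm_command(
  commands=[0, 0, -0.4, 9.7, 0.3, 30, 0, 0, 0, 0, 0, 0, 40, 0, 0, 0, 0, 0, 0, 40, 0, 0, 0, 0, 0, 0, 25, 0, 0, 0, 0, 0, 0, 9, 0, 0, 0, 0, 0, 0, 0, 0, 0, 0, 0, 0, 0, 0, 1, 0, 0, 0, 0, 0, 0, 1, 0, 0, 0, 0, 0, 0, 1, 0, 0, 0, 0, 0, 0, 1],
  squeeze=45,
)

```text
clock: 38.4
eef_pos: [583.5, 53.7, 101.4]
orientation: [0.0, 0.992, 0.125, 0.001]
ft_force: [0.1, -0.3, -0.3]
opening: 59.2
finger_force: 0.0
```

>>> arm_command(
  commands=[0, 0, 0, 0, 0, 0, 1, 0, 0, 0, 0, 0, 0, 1, 0, 0, 0, 0, 0, 0, 1, 0, 0, 0, 0, 0, 0, 1, 0, 0, 0, 0, 0, 0, 1, 0, 0, 0, 0, 0, 0, 1, 0, 0, 0, 0, 0, 0, 1, 0, 0, 0, 0, 0, 0, 1],
)

```text
clock: 39.2
eef_pos: [583.0, 53.6, 100.3]
orientation: [0.0, 0.992, 0.125, 0.0]
ft_force: [0.8, -0.9, -0.2]
opening: 18.0
finger_force: 45.0
```

>>> arm_command(
  commands=[0, 0, 0, 0, 0, -40, 1, 0, 0, 0, 0, 0, -40, 1, 0, 0, 0, 0, 0, -40, 1, 0, 0, 0, 0, 0, -20, 1, 0, 0, 8, 0, 0, 0, 1, 0, 0, 0, -31, 25, 0, 1, 0, 0, 0, -31, 25, 0, 1, 0, 0, 0, -31, 25, 0, 1, 0, 0, 0, -31, 25, 0, 1, 0, 0, 0, -31, 25, 0, 1],
)

```text
clock: 40.2
eef_pos: [440.8, -88.2, 239.7]
orientation: [-0.0, 0.998, 0.056, -0.001]
ft_force: [0.4, -0.9, -4.9]
opening: 17.6
finger_force: 45.0
```

>>> arm_command(
  commands=[0, 0, 0, 0, 0, 0, 1, 0, 0, 0, 0, 0, 0, 1],
)

```text
clock: 40.4
eef_pos: [441.9, -87.9, 240.0]
orientation: [-0.0, 0.999, 0.055, -0.0]
ft_force: [1.0, -0.0, -5.3]
opening: 17.7
finger_force: 45.0
```

```bash
python3 - <<'E'
from h import *
im=cv2.imread("pics/w14.png"); 
T=show(); im2,C=snap("wrist","w16"); goto(T,442.3,-88,190,-173.8)
cv2.imwrite("pics/both.png",np.hstack([cv2.resize(im[100:300,180:400],(400,364)),cv2.resize(cv2.imread("pics/w16.png")[100:400,140:420],(390,364))]))
for p in((46,0,86.3),(46,26,86.3),(46,-26,86.3),(46,0,100.3),(38,9,52),(38,-9,52)): print(p,(proj(C,(T@[*p,1])[:3])).round(1))
E
```

```text
t 40.4 tcp [441.9 -87.9 240. ] yaw -173.73 F [ 1.  -0.  -5.3] open 17.7 fing 45.0 j6 1.11
  shift tool [ 0.4  0.1 50. ] turn z 0.1
(46, 0, 86.3) [280.7 176.5]
(46, 26, 86.3) [331.6 176.5]
(46, -26, 86.3) [229.8 176.6]
(46, 0, 100.3) [280.7 172.6]
(38, 9, 52) [302.4 208.2]
(38, -9, 52) [259.2 208.3]
```

View pics/both.png

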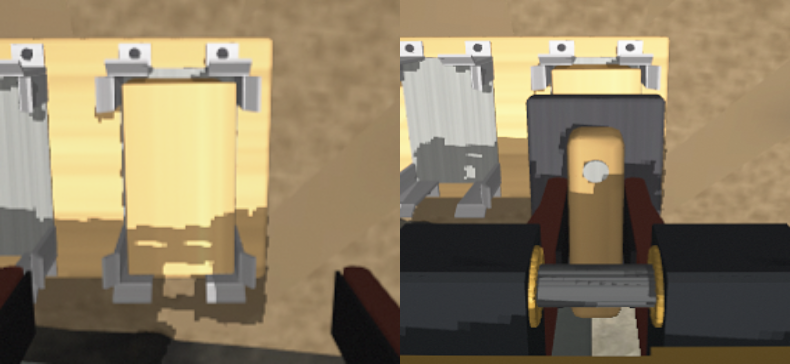

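The left crop shows slip 3 lying between the angles of pocket 3. The right crop shows the weight held squarely, centred at col 280.

>>> arm_command(
  commands=[0, 0, 0, 1.3, 0.1, 0, 1, 0, 0, 0, 0, 0, 30, 1, 0, 0, 0, 0, 0, 30, 1, 0, 0, 0, 0, 0, 0, 1, 0, 0, 0, 0, 0, 0, 1],
)

```text
clock: 40.95
eef_pos: [444.4, -87.1, 180.2]
orientation: [-0.0, 0.998, 0.056, -0.001]
ft_force: [0.6, 0.1, -5.7]
opening: 17.7
finger_force: 45.0
```

>>> arm_command(
  commands=[0, 0, 0, 0, 0, 5, 1, 0, 0, 0, 0, 0, 5, 1, 0, 0, 0, 0, 0, 4, 1, 0, 0, 0, 0, 0, 0, 1],
)

```text
clock: 41.35
eef_pos: [444.0, -87.7, 166.3]
orientation: [-0.0, 0.998, 0.056, -0.0]
ft_force: [-0.7, -0.2, -4.3]
opening: 17.7
finger_force: 45.0
```

>>> arm_command(
  commands=[0, 0, 0, 0, 0, 4, 1, 0, 0, 0, 0, 0, 4, 1, 0, 0, 0, 0, 0, 2, 1, 0, 0, 0, 0, 0, 0, 1],
)

```text
clock: 41.75
eef_pos: [443.9, -87.7, 156.0]
orientation: [-0.0, 0.998, 0.056, -0.0]
ft_force: [0.8, 0.3, -5.1]
opening: 17.6
finger_force: 45.0
```

>>> arm_command(
  commands=[0, 0, 0, 0, 0, 2, 1, 0, 0, 0, 0, 0, 1, 1, 0, 0, 0, 0, 0, 0, 1],
)

```text
clock: 42.05
eef_pos: [444.1, -87.7, 153.3]
orientation: [-0.0, 0.998, 0.056, -0.0]
ft_force: [-0.3, -0.1, -5.2]
opening: 18.2
finger_force: 45.0
```

>>> arm_command(
  commands=[0, 0, 0, 0, 0, 0.5, 1, 0, 0, 0, 0, 0, 0, 0.4, 0, 0, 0, 0, 0, 0, 0.4, 0, 0, 0, 0, 0, 0, 0.4, 0, 0, 0, 0, 0, 0, 0.4, 0, 0, 0, 0, 0, -20, 0.4, 0, 0, 0, 0, 0, -40, 0.4, 0, 0, 0, 0, 0, -35, 0, 0, 0, 0, 0, 0, 0, 0, 0, 0, 0, 0, 0, 0, 0],
)

```text
clock: 43.05
eef_pos: [444.5, -87.9, 248.6]
orientation: [0.001, 0.998, 0.056, 0.001]
ft_force: [0.3, 0.3, -0.1]
opening: 73.1
finger_force: 0.0
```

```bash
python3 - <<'E'
from h import *
T=show(); im,C=snap("wrist","w17"); 
print("rail z100",rects(rail(im),C,100,800))
for d in regions_of("wrist","weight1_grip")[:4]: print(round(d["p"],2),np.round(d["uv"]),rects(d["mask"],C,66,300))
E
```

```text
t 43.0 tcp [444.5 -87.9 248.6] yaw -173.60 F [ 0.3  0.3 -0.1] open 73.1 fing 0.0 j6 1.11
rail z100 [(array([441.1,  47.2]), array([53.1, 16.9]), 6.7, 1219), (array([443.8, -87.7]), array([75.6, 17.4]), 6.9, 2138), (array([429.6, -52.8]), array([33.6, 27.2]), 6.3, 1398)]
0.88 [508. 110.] [(array([ 547.5, -254.2]), array([81. , 44.8]), -66.1, 5958)]
0.56 [282. 212.] [(array([439.5, -88.4]), array([99.3, 51.7]), 6.4, 6875)]
```

>>> arm_command(
  commands=[0, 0, 0, 25.3, -38.5, 0, 0, 0, 0, 0, 25.3, -38.5, 0, 0, 0, 0, 0, 25.3, -38.5, 0, 0, 0, 0, 0, 25.3, -38.5, 0, 0, 0, 0, 0, 25.3, -38.5, 0, 0, 0, 0, 0, 25.3, -38.5, 0, 0, 0, 0, 7, 0, 0, 0, 0, 0, 0, 6.9, 0, 0, 0, 0, 0, 0, 0, 0, 0, 0, 0, 0, 0, 0, 0, 0, 0, 0],
)

```text
clock: 44.15
eef_pos: [568.5, 158.5, 246.4]
orientation: [0.0, 0.998, -0.064, -0.001]
ft_force: [0.9, 0.0, -1.0]
opening: 87.9
finger_force: 0.0
```

```bash
python3 - <<'E'
from h import *
T=show(); im,C=snap("wrist","w18")
r=rects(rail(im),C,48,800);print("rail",r)
for d in regions_of("wrist","weight1_grip")[:4]: print(round(d["p"],2),np.round(d["uv"]),rects(d["mask"],C,20,300))
for c,wh,a,n in r:
    if 70<wh[0]<82 and wh[1]<22: goto(T,*c,100,a-180)
E
```

```text
t 44.1 tcp [568.5 158.5 246.4] yaw -187.32 F [ 0.9  0.  -1. ] open 87.9 fing 0.0 j6 1.85
rail [(array([576.1, 161. ]), array([74.6, 16.8]), -7.1, 1489), (array([584. , 261.8]), array([75.3, 21.7]), -1.9, 1696), (array([410.3, 258.8]), array([46.4, 29.6]), 5.2, 1004), (array([352.9,  78. ]), array([270.7,  22.8]), 84.0, 2917)]
0.89 [545. 270.] [(array([ 456.6, -102.2]), array([29.1, 19.9]), -84.2, 428)]
0.16 [442. 270.] [(array([470.9, -32. ]), array([166.8,  77.5]), -83.7, 7018), (array([459.6, 117.5]), array([82.8, 65.3]), -83.1, 2628), (array([365.5, 135.4]), array([65.6, 25.9]), 19.5, 592), (array([357.3,  64.3]), array([52.8, 30.8]), -7.9, 650)]
  shift tool [  7.6  -3.5 146.4] turn z -0.2
  shift tool [   2.6 -104.5  146.3] turn z -5.4
```

>>> arm_command(
  commands=[0, 0, -0.2, 6.8, -3.5, 32, 0, 0, 0, 0, 0, 0, 40, 0, 0, 0, 0, 0, 0, 40, 0, 0, 0, 0, 0, 0, 25, 0, 0, 0, 0, 0, 0, 9, 0, 0, 0, 0, 0, 0, 0, 0, 0, 0, 0, 0, 0, 0, 1, 0, 0, 0, 0, 0, 0, 1, 0, 0, 0, 0, 0, 0, 1, 0, 0, 0, 0, 0, 0, 1],
)

```text
clock: 45.25
eef_pos: [577.0, 161.4, 102.9]
orientation: [-0.0, 0.998, -0.064, 0.001]
ft_force: [0.0, -0.1, 0.4]
opening: 59.0
finger_force: 0.0
```

>>> arm_command(
  commands=[0, 0, 0, 0, 0, 0, 1, 0, 0, 0, 0, 0, 0, 1, 0, 0, 0, 0, 0, 0, 1, 0, 0, 0, 0, 0, 0, 1, 0, 0, 0, 0, 0, 0, 1, 0, 0, 0, 0, 0, 0, 1, 0, 0, 0, 0, 0, 0, 1, 0, 0, 0, 0, 0, 0, 1],
)

```text
clock: 46.05
eef_pos: [576.3, 161.2, 101.8]
orientation: [0.0, 0.998, -0.064, -0.0]
ft_force: [0.2, -0.5, -0.4]
opening: 17.6
finger_force: 45.0
```

>>> arm_command(
  commands=[0, 0, 0, 0, 0, -40, 1, 0, 0, 0, 0, 0, -40, 1, 0, 0, 0, 0, 0, -40, 1, 0, 0, 0, 0, 0, -18, 1, 0, 0, -7, 0, 0, 0, 1, 0, 0, -6.5, 0, 0, 0, 1, 0, 0, 0, -40, 9.3, 0, 1, 0, 0, 0, -40, 9.3, 0, 1, 0, 0, 0, -40, 9.3, 0, 1, 0, 0, 0, -40, 9.3, 0, 1],
)

```text
clock: 47.05
eef_pos: [419.1, 106.7, 239.2]
orientation: [0.0, 0.999, 0.054, -0.001]
ft_force: [-0.8, 0.5, -3.4]
opening: 17.5
finger_force: 45.0
```

>>> arm_command(
  commands=[0, 0, 0, 0, 0, 0, 1, 0, 0, 0, 0, 0, 0, 1, 0, 0, 0, 0, 0, 0, 1],
)

```text
clock: 47.35
eef_pos: [422.6, 107.3, 240.1]
orientation: [-0.0, 0.999, 0.054, 0.001]
ft_force: [0.5, 0.5, -3.5]
opening: 17.5
finger_force: 45.0
```

```bash
python3 - <<'E'
from h import *
T=show(); im,C=snap("wrist","w19"); goto(T,421.8,107,180,-173.8)
for n in("w16","w19"):
  g=cv2.cvtColor(cv2.imread(f"pics/{n}.png"),cv2.COLOR_BGR2GRAY); print(n,g[168:196,262].tolist(),g[190:220:2,280].tolist())
E
```

```text
t 47.4 tcp [422.6 107.3 240.1] yaw -173.80 F [ 0.5  0.5 -3.5] open 17.5 fing 45.0 j6 1.55
  shift tool [-0.9  0.2 60.1] turn z -0.0
w16 [233, 233, 234, 233, 234, 234, 234, 236, 231, 165, 32, 42, 53, 73, 89, 90, 95, 96, 96, 98, 96, 96, 96, 97, 96, 96, 97, 96] [97, 95, 96, 97, 95, 96, 92, 67, 96, 104, 113, 132, 163, 183, 189]
w19 [235, 235, 235, 235, 235, 236, 239, 226, 119, 39, 46, 59, 81, 90, 93, 96, 98, 98, 97, 97, 97, 96, 98, 98, 97, 97, 97, 97] [100, 100, 99, 97, 98, 98, 90, 97, 105, 113, 135, 168, 187, 193, 195]
```

>>> arm_command(
  commands=[0, 0, 0, 0, 0, 30, 1, 0, 0, 0, 0, 0, 29, 1, 0, 0, 0, 0, 0, 0, 1, 0, 0, 0, 0, 0, 0, 1, 0, 0, 0, 0, 0, 5, 1, 0, 0, 0, 0, 0, 5, 1, 0, 0, 0, 0, 0, 4, 1, 0, 0, 0, 0, 0, 0, 1],
)

```text
clock: 48.2
eef_pos: [421.2, 107.0, 166.7]
orientation: [0.0, 0.999, 0.054, -0.0]
ft_force: [-0.9, -0.5, -3.6]
opening: 17.3
finger_force: 45.0
```

>>> arm_command(
  commands=[0, 0, 0, 0, 0, 4, 1, 0, 0, 0, 0, 0, 4, 1, 0, 0, 0, 0, 0, 2, 1, 0, 0, 0, 0, 0, 0, 1, 0, 0, 0, 0, 0, 0, 1],
)

```text
clock: 48.7
eef_pos: [421.5, 107.0, 156.8]
orientation: [0.0, 0.999, 0.054, -0.0]
ft_force: [0.1, 0.3, -5.2]
opening: 17.7
finger_force: 45.0
```

>>> arm_command(
  commands=[0, 0, 0, 0, 0, 2, 1, 0, 0, 0, 0, 0, 0, 1, 0, 0, 0, 0, 0, 0, 0.4, 0, 0, 0, 0, 0, 0, 0.4, 0, 0, 0, 0, 0, 0, 0.4, 0, 0, 0, 0, 0, 0, 0.4, 0, 0, 0, 0, 0, -20, 0.4, 0, 0, 0, 0, 0, -40, 0.4, 0, 0, 0, 0, 0, -35, 0, 0, 0, 0, 0, 0, 0, 0],
)

```text
clock: 49.7
eef_pos: [424.1, 107.4, 253.9]
orientation: [-0.0, 0.999, 0.054, 0.004]
ft_force: [0.1, 0.5, -0.2]
opening: 65.1
finger_force: 0.0
```

>>> arm_command(
  commands=[0, 0, 0, 0, 36, -10, 0, 0, 0, 0, 0, 36, -10, 0, 0, 0, 0, 0, 36, 0, 0, 0, 0, 0, 0, 0, 0, 0],
)

```text
clock: 50.1
eef_pos: [433.7, -3.4, 269.7]
orientation: [0.001, 0.999, 0.052, 0.0]
ft_force: [-0.3, 1.1, -0.4]
opening: 88.0
finger_force: 0.0
```

```bash
python3 - <<'E'
from h import *
T=show(); im,C=snap("wrist","w20"); 
print("rail z100",rects(rail(im),C,100,600))
for z in(66,):
  for d in regions_of("wrist","weight1_grip")[:4]: print(round(d["p"],2),np.round(d["uv"]),rects(d["mask"],C,z,300))
im,Cs=snap("side");
for d in landmark_of("side","weight1_grip")[:6]: print("side",round(d["p"],2),np.round(d["uv"]),atz(Cs,d["uv"],90).round())
cv2.imwrite("pics/s2.png",cv2.cvtColor(cv2.resize(im[150:300,180:360],None,fx=4,fy=4),cv2.COLOR_RGB2BGR)[:600,:720])
a=cv2.imread("pics/w20.png")
b=cv2.resize(cv2.cvtColor(im[170:290,190:340],cv2.COLOR_RGB2BGR),(375,300))
cv2.imwrite("pics/fin.png",np.hstack([cv2.resize(a,(400,300)),b]))
E
```

```text
t 50.1 tcp [433.7  -3.4 269.7] yaw -174.00 F [-0.3  1.1 -0.4] open 88.0 fing 0.0 j6 1.30
rail z100 [(array([431.9, 179.5]), array([57.1, 31.5]), 9.0, 2459), (array([450.1, -85.4]), array([62.4, 17.7]), 6.3, 1571), (array([422.3, 104.1]), array([75.7, 21.6]), 5.9, 1926), (array([424.9, -30.7]), array([35.9, 25.5]), 8.2, 1176), (array([414.8,  42.4]), array([30.9, 26.4]), 4.9, 1025)]
0.73 [373. 201.] [(array([442.5, -86.7]), array([93. , 53.8]), 6.5, 5739)]
0.64 [543. 116.] [(array([ 534.6, -216.8]), array([45.4, 27.4]), 23.1, 1640)]
side 0.58 [273. 226.] [439. -94.  90.]
```

View pics/fin.png

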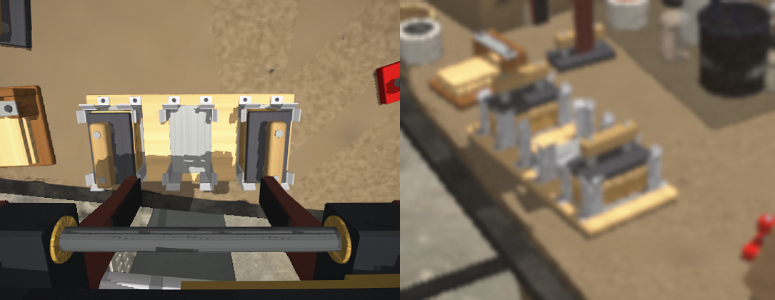

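Both stacks are seated, handles up: rails at (100,147) and (275,150) in the left half of the view. The rail length measured at z = 100 mm fits full depth. Handing in.

```bash
python3 -c "
from rig import *
print(hand_in())"
```

```text
the job is handed in; nothing more can be done
None
```

I handed the job in with both wax bars that were within reach set flat in pockets 1 and 3, each under its own slip and a press weight with the handle up; I don't have the judge's result.

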